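# Book in the sausages and post them into the chill box

### The job

Book in the sausage delivery: pick up the hand scanner, aim its window squarely at the middle of the barcode ticket from about a hand's width away and hold it steady for a second, then lay it flat again on its rubber rest. Post every pressed sausage that lies on the red board through the sprung hatch of the chill box, pushing the flap open and keeping it down until the sausage is past it, and leave the flap fully shut. Do not shift the jar, the spool or the film carton.

Things in the scene. Friction and masses are not known exactly. Their poses are not given: they have to be found in the camera images.
- chill_box: White fixed box with a steel top, 240 (x) x 260 (y) x 240 mm high; origin at the centre of its underside, z up. Hatch opening in its top: box x = -105 to +50 mm, y = -105 to +105 mm. Walls 8 mm, inner floor 12 mm above the table, roof 4 mm; hollow and empty, reaching 62 mm beyond the opening on the +x side. Its x points roughly to world +y; place and yaw vary.
- hatch (a point): Centre of the hatch opening, level with the top face of the box (240 mm above the table); same axes as the box.
- flap (a joint): Black flap in the hatch, reaching 127 mm (x) from its hinge, 206 (y) x 4 mm, steel strip on its free edge, beyond which a 28 mm slot stays open. Hinge: box x = -105, z = 238 mm, along y; the free edge swings down. Rad: 0 shut (level), 1.4 hanging. Spring about 0.65 Nm at 0 to 1.15 at 1.4; it bears a sausage's weight, and lifts one back out that is not yet past its edge.
- board: Red cutting board, fixed, 310 (x) x 380 (y) x 6 mm; origin at the centre of its underside. The sausages lie on it.
- scanner: Hand-held barcode scanner, 160 mm long along its x, 0.2 kg; origin on its underside. Grey handle 36 mm wide (y) and 34 mm high from x = -80 to +35 mm; black head 56 mm wide and 38 mm high from x = +35 to +80 mm. +x is the direction it looks, z is up when it lies flat.
- window (a point): Middle of the scanner's window on the front face of its head: 80 mm ahead of the scanner's origin along its x and 19 mm above its underside; same axes as the scanner.
- rest: Black rubber rest for the scanner, a fixed flat plate 190 (x) x 80 (y) x 6 mm; origin at the centre of its underside. The scanner lies on it lengthwise, origin above origin.
- ticket_stand: Small fixed steel stand, foot 50 x 80 mm, about 75 mm high, holding the barcode ticket sloped at 45 degrees towards the robot's side.
- label: Barcode ticket, 62 x 82 mm, on the sloped face of the stand; origin at its middle (48 mm above the table). Its z axis points straight out of the printed face, that is, level towards the stand's -x and 45 degrees up; its y is level.
- stick0: Pressed dry sausage, a brown rounded bar 46 mm wide (x) x 140 mm long (y, with its end clips; the solid part is 124 mm) x 34 mm thick (z), about 0.28 kg; origin at the centre of its underside. May be absent.
- stick1: Pressed dry sausage, a brown rounded bar 46 mm wide (x) x 140 mm long (y, with its end clips; the solid part is 124 mm) x 34 mm thick (z), about 0.28 kg; origin at the centre of its underside. May be absent.
- stick2: Pressed dry sausage, a brown rounded bar 46 mm wide (x) x 140 mm long (y, with its end clips; the solid part is 124 mm) x 34 mm thick (z), about 0.28 kg; origin at the centre of its underside. May be absent.
- stick3: Pressed dry sausage, a brown rounded bar 46 mm wide (x) x 140 mm long (y, with its end clips; the solid part is 124 mm) x 34 mm thick (z), about 0.28 kg; origin at the centre of its underside. May be absent.
- stick4: Pressed dry sausage, a brown rounded bar 46 mm wide (x) x 140 mm long (y, with its end clips; the solid part is 124 mm) x 34 mm thick (z), about 0.28 kg; origin at the centre of its underside. May be absent.
- stick5: Pressed dry sausage, a brown rounded bar 46 mm wide (x) x 140 mm long (y, with its end clips; the solid part is 124 mm) x 34 mm thick (z), about 0.28 kg; origin at the centre of its underside. May be absent.
- spice_jar: Jar, 66 mm across, 100 mm high; bystander. Origin at the centre of its underside.
- twine_spool: Spool of twine, 70 mm across, 60 mm high; bystander. Origin at the centre of its underside.
- film_box: Flat carton 220 x 70 x 60 mm; bystander. Origin at the centre of its underside.
Mind the look-alikes: they are no part of the job. Several things have the shape of the scanner; the one meant has the colours described above.

How it is judged (in metres and radians):
On the way, in this order (a step that is already met when the one before it is completed fails the run):
1. the scanner, 40 to 160 mm from the ticket, points at its middle (within 20 mm across) and squarely (within 25 degrees), held steady for 0.8 s (x of label in the frame of window between 0.04 and 0.16 m and y of label in the frame of window between -0.02 and 0.02 m and z of label in the frame of window between -0.02 and 0.02 m and angle between the x axis of scanner and the z axis of label, either way round below 0.44 rad and linear speed of scanner below 0.04 m/s and angular speed of scanner below 0.25 rad/s), for 0.8 s.
2. the scanner lies flat on its rest again, let go (horizontal distance between scanner and rest below 0.025 m and z of scanner in the frame of rest between 0.002 and 0.012 m and angle between scanner's own z axis and vertical below 0.1 rad and angle between the x axis of scanner and the x axis of rest, either way round below 0.2 rad and linear speed of scanner below 0.03 m/s and contact force between the fingers and scanner below 0.1 N), for 0.2 s.
At the end, for the whole second after the job is handed in: Every sausage present lies inside the chill box at rest, the flap is shut (under 0.08 rad), and the scanner lies flat on its rest, released, within 25 mm of its middle and 0.2 rad of its length (all of step 2 and x of stick0 in the frame of chill_box between -0.12 and 0.12 m and y of stick0 in the frame of chill_box between -0.13 and 0.13 m and z of stick0 in the frame of chill_box between 0 and 0.2 m and linear speed of each of stick0, stick1, stick2, stick3, stick4, stick5 below 0.08 m/s and x of stick1 in the frame of chill_box between -0.12 and 0.12 m and y of stick1 in the frame of chill_box between -0.13 and 0.13 m and z of stick1 in the frame of chill_box between 0 and 0.2 m and x of stick2 in the frame of chill_box between -0.12 and 0.12 m and y of stick2 in the frame of chill_box between -0.13 and 0.13 m and z of stick2 in the frame of chill_box between 0 and 0.2 m and x of stick3 in the frame of chill_box between -0.12 and 0.12 m and y of stick3 in the frame of chill_box between -0.13 and 0.13 m and z of stick3 in the frame of chill_box between 0 and 0.2 m and x of stick4 in the frame of chill_box between -0.12 and 0.12 m and y of stick4 in the frame of chill_box between -0.13 and 0.13 m and z of stick4 in the frame of chill_box between 0 and 0.2 m and x of stick5 in the frame of chill_box between -0.12 and 0.12 m and y of stick5 in the frame of chill_box between -0.13 and 0.13 m and z of stick5 in the frame of chill_box between 0 and 0.2 m and value of joint flap below 0.08 rad); the robot touches nothing.
It fails at once if the jar, spool or carton is shifted by more than 40 mm (distance of any of spice_jar, twine_spool, film_box from where it was at the start of the episode above 0.04 m).
Of stick0, stick1, stick2, stick3, stick4, stick5 only 4 to 6 are there at a start; the rules pass over those that are not, and their reading is None.
At some moment in a run one of stick0, stick1, stick2, stick3, stick4, stick5 may be knocked a few centimetres aside while the robot is not near it.
It also fails if it takes over 210 s, if anything falls off the work surface, if the arm or the gripper's body presses on something with over 40 N, if the wrist force passes 120 N, or if a joint passes its speed limit or range.

### The arm

A 6-joint arm with a two-finger parallel gripper is mounted at the origin on the work surface. World frame = base frame: x ahead of the robot, y to its left, z up, the work surface at z = 0. Lengths are in mm, angles in degrees, forces in N, time in s.
With the tool pointing down it reaches from about 300 to 850 mm from the base axis. Payload 4.2 kg.
Tool frame: the origin (TCP) lies on the centre line of the jaws, within the pads' length; the fingertips stand 14 mm ahead of it and the grasp point (between the pads) lies 5 mm behind it; x points along the fingers, y is the direction in which the jaws open and shut, and the axes are right-handed (so a half turn about x gives the same grasp; the last joint's range is limited). The gripper opens to 91 mm and grips with 3 to 60 N. Pads are 32 mm wide; open, the fingers measure 118 mm over their backs; the gripper's body (76 mm by 178 mm) begins 60 mm behind the grasp point.
Start: joints at [76.203, 18.312, 89.639, -0, 72.044, -1.146], TCP at [125.932, 561.055, 227.976] pointing down, gripper open.
Joint ranges: [-177.97, 177.97], [-48.28, 115.42], [12.27, 149.76], [-77.06, 257.06], [2.81, 150.46], [-146.56, 146.56]. Speed limits (degrees/s): [147.25, 147.25, 180, 180, 180, 180].

### API

Orientations are given as [roll, pitch, yaw] about the fixed x, y, z axes, in that order (R = Rz(yaw) Ry(pitch) Rx(roll)).
In Python, from workcell import readout, optics, env gives the robot as it stands.
- The arm moves only by the shell command python3 -m creep 'ROWS' [OPENING] [FORCE]. ROWS is JSON, a list of rows, each an object with "translation": the shift along the world's x, y, z in cm, a list of three; "delta_rot": the turn, a rotation vector about the world's x, y, z in rad, a list of three. In form: [{"translation": [dx, dy, dz], "delta_rot": [rx, ry, rz]}, ...]. A call has 1 to 5 rows; each row shifts and turns the commanded pose from where the row before left it; what a row does not reach is not made up. A row lasts 1/12 s, in which the tool goes at most 41.7 mm and 7.16 degrees, less where a joint would pass 70% of its speed; a pose out of reach is approached as far as the arm can. A call with a gripper value outside its range is refused whole. OPENING is the gripper's target within -1 to 1 (fully open at 1, half-way at 0, shut at -1), set as the call begins (- or left out, the last holds). The fingers move at their own pace and stop on an object; FORCE is the grip in N (left out, the last holds). Time passes only in rows, so rows that do not move let the fingers close. It gives the time, the measured TCP pose, the force and the opening at its end, in the units of the state.
- readout.state(): the state, without advancing time (a new reading comes with each control period).
- optics.grab_frame(name): name is "scene" or "top"; returns (picture, depth): 480x640x3 uint8, red, green, blue; 480x640 float32, mm along the optical axis (not along the pixel's ray), 0 where there is no reading.
- optics.camera_params(name): a dict with "mtx" (3x3 intrinsics, pixels), "k1" (the pictures are not rectified: a ray, as slopes to the right and down, at radius r is drawn at 1 + k1 r^2 times it, then the intrinsics apply), "R" (3x3) and "t" (3): a world point X has camera coordinates R X + t. Camera axes: x right, y down, z forward; pixel columns grow to the right and rows downward; lengths in mm; the calibration is good to about 2 mm. A picture is of the moment at which its call begins. camera_params takes no time and is no camera call.
- env.job_done(): hands the job in, once; it reports no verdict.
The state is a dict: "time_s": time; "qpos": joint angles; "qvel": joint speeds; "effort": joint torques, N m; "ee_pos": TCP position; "ee_rot": TCP orientation; "force": force on the tool from outside, world axes, zero at the start; "torque": the same for the moment, N m; "gripper_width": finger opening in mm.
Only numpy, scipy, OpenCV 4.12 (cv2) and the standard library are available. Lean on these libraries where they do the work, as an engineer would, in place of code of your own. Each camera call takes 0.05 s, during which the arm holds its last target.

## Working session

There is one attempt and no reset: what is moved stays moved. The work goes in short steps, Python scripts to look and compute and a shell command to move; the robot and the scene stay as the last step left them, time stands still between calls to the robot, and variables do not carry over. Pictures are saved under pics/ and viewed, and the job is handed in when it is done.

```bash
ls -la; mkdir -p pics; python3 - <<'E'
from workcell import readout, optics, env
import cv2,numpy as np
print(readout.state())
for n in ("scene","top"):
    p,d=optics.grab_frame(n)
    cv2.imwrite(f"pics/{n}0.png",p[:,:,::-1]); np.save(f"{n}0d.npy",d); np.save(f"{n}0p.npy",p)
    print(n,optics.camera_params(n))
E
```

```text
total 12
drwxr-xr-x  3 agent agent 4096 Dec  7 15:32 .
drwxr-xr-x 23 root  root  4096 Dec  7 15:32 ..
drwxr-xr-x  2 agent agent 4096 Dec  7 15:32 pics
{'time_s': 0.0, 'qpos': array([ 7.62012616e+01,  1.83505945e+01,  8.97052950e+01, -1.05939671e-03,
        7.20436289e+01, -1.14670024e+00]), 'qvel': array([ 0.03040744,  0.05361631,  0.01585926,  0.11067023, -0.0125918 ,
       -0.06335671]), 'effort': array([ 1.08465701e-03, -4.12456262e+01, -2.31978607e+01,  7.28525408e-02,
        4.54800075e-02, -1.69033751e-04]), 'ee_pos': array([125.84163366, 560.57592801, 227.13827831]), 'ee_rot': array([ -90.56682848,   89.90047656, -103.21853917]), 'force': array([-0.04499515,  0.13551918,  0.30534207]), 'torque': array([ 0.07026403, -0.01699356, -0.05410846]), 'gripper_width': 91.15286941981682}
scene {'mtx': array([[514.92503133,   0.        , 321.11178293],
       [  0.        , 514.92503133, 243.57316708],
       [  0.        ,   0.        ,   1.        ]]), 'k1': -0.12816656984519725, 'R': array([[ 0.71302567,  0.70101333,  0.01321763],
       [ 0.57728059, -0.57626499, -0.57850305],
       [-0.39792149,  0.4201178 , -0.81557312]]), 't': array([-397.06577987, -147.3920785 , 1837.78450768])}
top {'mtx': array([[552.66790406,   0.        , 311.3606597 ],
       [  0.        , 552.66790406, 242.65520012],
       [  0.        ,   0.        ,   1.        ]]), 'k1': -0.10800839501619519, 'R': array([[ 0.00964351, -0.99983315, -0.01551386],
       [-0.98863996, -0.00720606, -0.15013031],
       [ 0.14999346,  0.01678541, -0.98854449]]), 't': array([  83.27382415,  525.9297292 , 1658.43483638])}
```

View pics/scene0.png

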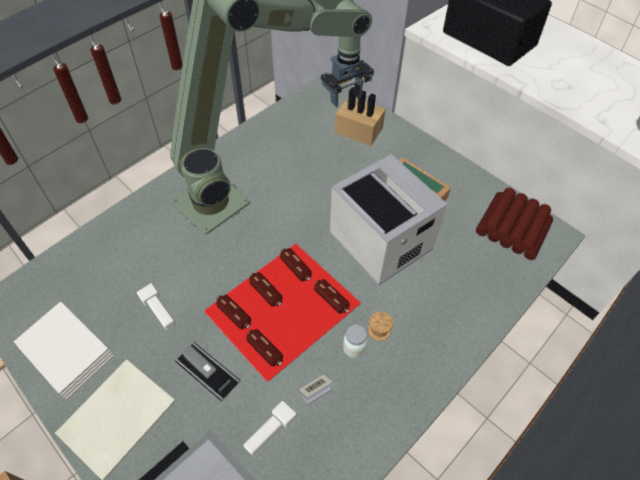

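View pics/top0.png

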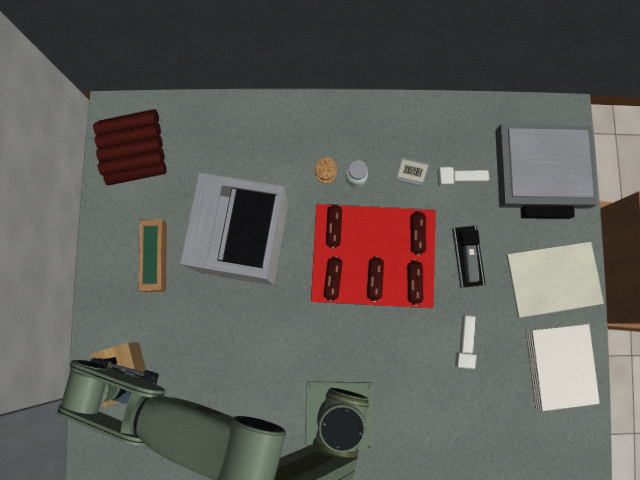

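The top view shows the scanner on its rest at about (470,257), the ticket stand at (412,172), five sausages on the red board, the chill box at (237,228), the jar at (357,172), the spool at (326,169) and the carton at (152,255). White look-alike scanners are at (465,175) and (468,340). I'll zoom in and measure.

```bash
cat > h.py <<'E'
import numpy as np, cv2
from workcell import readout, optics, env
C={n:optics.camera_params(n) for n in ("scene","top")}
def ray(n,u,v):
    c=C[n];K=c["mtx"]
    return cv2.undistortPoints(np.array([[[u,v]]],float),K,np.array([c["k1"],0,0,0.]))[0,0]
def at_depth(n,u,v,d):
    c=C[n];x,y=ray(n,u,v)
    return c["R"].T@(np.array([x*d,y*d,d])-c["t"])
def at_z(n,u,v,z):
    c=C[n];x,y=ray(n,u,v)
    o=-c["R"].T@c["t"]; r=c["R"].T@np.array([x,y,1.])
    return o+r*(z-o[2])/r[2]
def proj(n,X):
    c=C[n]
    return cv2.projectPoints(np.array(X,float).reshape(-1,3),cv2.Rodrigues(c["R"])[0],c["t"],c["mtx"],np.array([c["k1"],0,0,0.]))[0][:,0]
def cloud(n,d):
    c=C[n];h,w=d.shape
    uv=np.stack(np.meshgrid(np.arange(w),np.arange(h)),-1).reshape(-1,1,2).astype(float)
    xy=cv2.undistortPoints(uv,c["mtx"],np.array([c["k1"],0,0,0.]))[:,0]
    P=np.c_[xy,np.ones(len(xy))]*d.reshape(-1,1)
    X=(P-c["t"])@c["R"]
    X[d.reshape(-1)==0]=np.nan
    return X.reshape(h,w,3)
def crop(n,p,u0,v0,u1,v1,s,f):
    im=cv2.resize(p[v0:v1,u0:u1,::-1],None,fx=s,fy=s,interpolation=cv2.INTER_CUBIC)
    cv2.imwrite(f,im)
E
python3 - <<'E'
from h import *
p=np.load("top0p.npy");q=np.load("scene0p.npy")
crop("top",p,300,150,500,310,4,"pics/c1.png")
crop("top",p,170,160,300,300,4,"pics/c2.png")
X=cloud("top",np.load("top0d.npy")); Y=cloud("scene",np.load("scene0d.npy"))
for u,v in [(375,215),(470,257),(470,235),(412,172),(334,225),(250,230),(205,220),(152,255),(357,172),(326,169),(450,300)]:
    print((u,v),X[v,u].round(1))
for u,v in [(260,330),(210,370),(317,385),(380,200),(355,340),(190,350)]:
    print("s",(u,v),Y[v,u].round(1))
E
```

```text
(375, 215) [ 619.1 -111.4   11.8]
(470, 257) [ 483.8 -399.9   43.3]
(470, 235) [ 551.3 -400.7   48.8]
(412, 172) [ 751.  -225.8   44.1]
(334, 225) [581.6  18.3  36.5]
(250, 230) [528.3 251.8 241.7]
(205, 220) [555.3 376.6 241.8]
(152, 255) [480.4 576.4  59.6]
(357, 172) [732.6 -49.2 103. ]
(326, 169) [751.8  44.2  67.4]
(450, 300) [ 354.5 -347.1   -9.8]
s (260, 330) [ 505.3 -210.     9.1]
s (210, 370) [ 515.4 -403.3   48.4]
s (317, 385) [ 758.8 -222.5   53.3]
s (380, 200) [537.3 267.2 241.1]
s (355, 340) [754.5 -68.5 102.7]
s (190, 350) [ 420.1 -404.4   33.2]
```

View pics/c1.png

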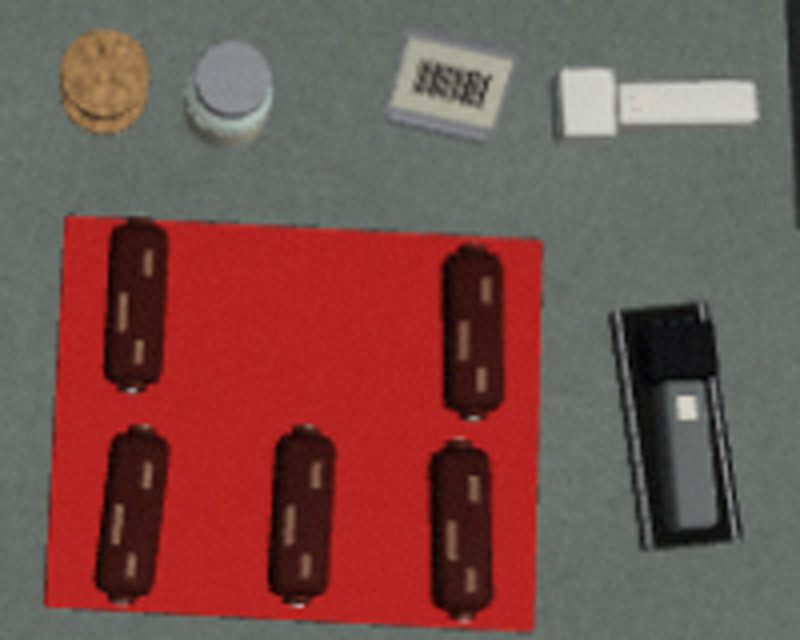

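View pics/c2.png

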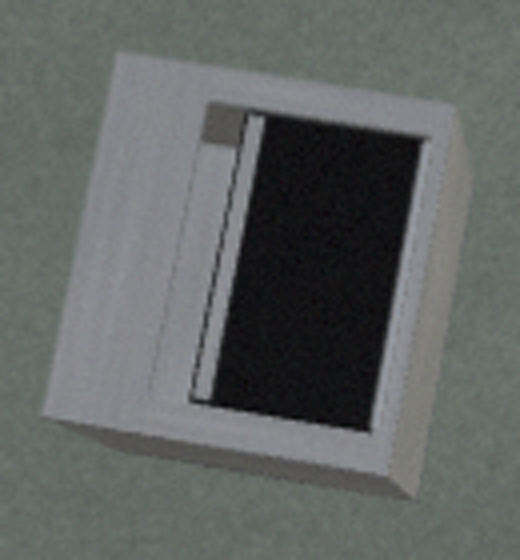

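```bash
python3 - <<'E'
from h import *
def t(n,u,v,z,o,s=4): 
    return at_z(n,u/s+o[0]-.375,v/s+o[1]-.375,z)
o=(300,150)
print("box")
B=np.array([t("top",*c,240,(170,160)) for c in [(117,52),(455,105),(385,475),(42,415)]])
print(B.round(1), B.mean(0)); 
for a,b in [(0,1),(1,2),(2,3),(3,0)]:
    e=B[b]-B[a];print(np.linalg.norm(e).round(1),np.degrees(np.arctan2(e[1],e[0])).round(1))
F=np.array([t("top",*c,240,(170,160)) for c in [(262,113),(428,138),(370,432),(190,402)]])
print("flap",F.round(1))
R=np.array([t("top",*c,6,o) for c in [(612,312),(706,302),(742,540),(642,550)]])
print("rest",R.round(1),R.mean(0))
for a,b in [(0,1),(1,2),(2,3),(3,0)]:
    e=R[b]-R[a];print(np.linalg.norm(e).round(1),np.degrees(np.arctan2(e[1],e[0])).round(1))
H=np.array([t("top",*c,40,o) for c in [(666,380),(712,380),(718,525),(672,528)]])
print("handle",H.round(1),H.mean(0))
for a,b in [(0,1),(1,2),(2,3),(3,0)]:
    e=H[b]-H[a];print(np.linalg.norm(e).round(1),np.degrees(np.arctan2(e[1],e[0])).round(1))
Hd=np.array([t("top",*c,44,o) for c in [(632,318),(708,315),(716,372),(640,380)]])
print("head",Hd.round(1),Hd.mean(0))
bd=np.array([t("top",*c,6,o) for c in [(66,217),(543,240),(533,632),(46,607)]])
print("board",bd.round(1),bd.mean(0))
for a,b in [(135,220,),(131,392)],[(142,428),(122,603)],[(305,428),(295,605)],[(472,247),(475,418)],[(459,440),(464,620)]:
    A=t("top",*a,23,o);D=t("top",*b,23,o);e=A-D
    print("st",((A+D)/2).round(1),np.linalg.norm(e).round(1),np.degrees(np.arctan2(e[1],e[0])).round(1))
# colour segmentation for sausages, top surface
p=np.load("top0p.npy");d=np.load("top0d.npy");X=cloud("top",d)
q=np.load("scene0p.npy");Y=cloud("scene",np.load("scene0d.npy"))
for nm,im,P in (("top",p,X),("scene",q,Y)):
    hsv=cv2.cvtColor(im,cv2.COLOR_RGB2HSV)
    m=((hsv[...,2]<110)&(P[...,0]>400)&(P[...,0]<720)&(P[...,1]>-330)&(P[...,1]<90)&(P[...,2]>15)&(P[...,2]<60)).astype(np.uint8)
    n,l,s,c=cv2.connectedComponentsWithStats(m)
    for i in range(1,n):
        if s[i,4]<100: continue
        vu=np.argwhere(l==i); pts=P[l==i]
        r=cv2.minAreaRect(pts[:,:2].astype(np.float32))
        print(nm,s[i,4],np.median(pts,0).round(1),np.round(r[0],1),np.round(r[1],1),round(r[2],1),np.percentile(pts[:,2],90).round(1))
E
```

```text
box
[[690.1 399.9 240. ]
 [652.7 163.  240. ]
 [396.9 205.7 240. ]
 [435.3 440.8 240. ]] [543.7589905  302.37464566 240.        ]
239.8 -99.0
259.4 170.5
238.2 80.7
258.1 -9.1
flap [[646.6 296.6 240. ]
 [629.3 181.2 240. ]
 [425.8 216.5 240. ]
 [445.1 339.4 240. ]]
rest [[ 581.7 -357.7    6. ]
 [ 590.4 -433.3    6. ]
 [ 401.9 -455.4    6. ]
 [ 393.8 -376.1    6. ]] [ 491.94599501 -405.60743688    6.        ]
76.1 -83.4
189.8 -173.3
79.7 95.8
188.8 5.6
handle [[ 522.6 -389.9   40. ]
 [ 522.8 -426.    40. ]
 [ 410.7 -426.9   40. ]
 [ 408.3 -391.1   40. ]] [ 466.09963971 -408.48509955   40.        ]
36.0 -89.6
112.2 -179.5
35.8 93.9
114.3 0.6
head [[ 570.2 -363.9   44. ]
 [ 573.1 -423.5   44. ]
 [ 528.5 -428.2   44. ]
 [ 521.8 -368.6   44. ]] [ 548.41828939 -396.04985766   44.        ]
board [[ 654.9   74.4    6. ]
 [ 639.3 -304.2    6. ]
 [ 330.  -289.4    6. ]
 [ 346.9   87.3    6. ]] [ 492.76725588 -107.98210601    6.        ]
st [580.9  21.4  23. ] 136.4 -1.1
st [417.2  21.5  23. ] 135.8 -6.2
st [ 417.3 -107.7   23. ] 136.8 -3.6
st [ 561.9 -244.2   23. ] 135.2 -0.2
st [ 407.7 -232.1   23. ] 138.7 0.7
top 567 [580.5  18.7  38.3] [581.7  19.4] [ 45.5 136.1] 87.3 43.9
top 568 [ 561.4 -240.6   38.7] [ 561.7 -244. ] [135.1  50.1] 1.9 44.5
top 361 [440.9  20.7  38.9] [441.7  19.1] [45.5 85.4] 83.6 44.4
top 370 [ 439.6 -107.7   38.5] [ 442.1 -109.4] [44.9 86.5] 86.4 44.1
top 324 [ 434.2 -229.1   38.7] [ 438.1 -231.1] [45.8 75.9] 89.5 44.1
scene 307 [446.8  12.6  38. ] [444.4  17.7] [44.1 87.9] 84.9 44.2
scene 344 [ 446.1 -115.    38.5] [ 444.2 -111.5] [43.8 87.3] 87.6 42.9
scene 500 [589.4  12.8  38.4] [582.5  17.2] [ 42.5 134. ] 86.9 43.3
scene 323 [ 441.1 -233.8   37.9] [ 438.7 -233. ] [44.6 76.6] 88.6 42.0
scene 590 [ 569.9 -246.1   39.3] [ 561.9 -243.9] [ 45.  136.3] 87.8 43.6
```

```bash
python3 - <<'E'
from h import *
q=np.load("scene0p.npy");p=np.load("top0p.npy")
crop("scene",q,280,360,350,415,10,"pics/s1.png")
crop("top",p,390,155,440,195,14,"pics/s2.png")
crop("scene",q,165,330,250,405,8,"pics/s3.png")
E
```

```text
(no output)
```

View pics/s1.png

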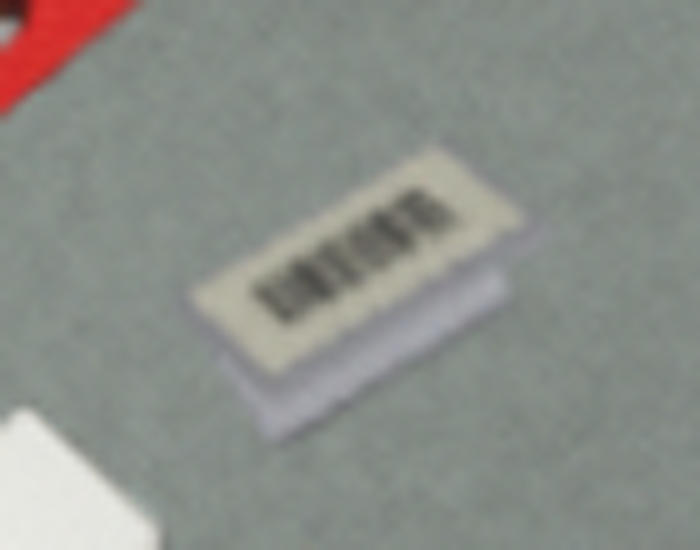

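View pics/s2.png

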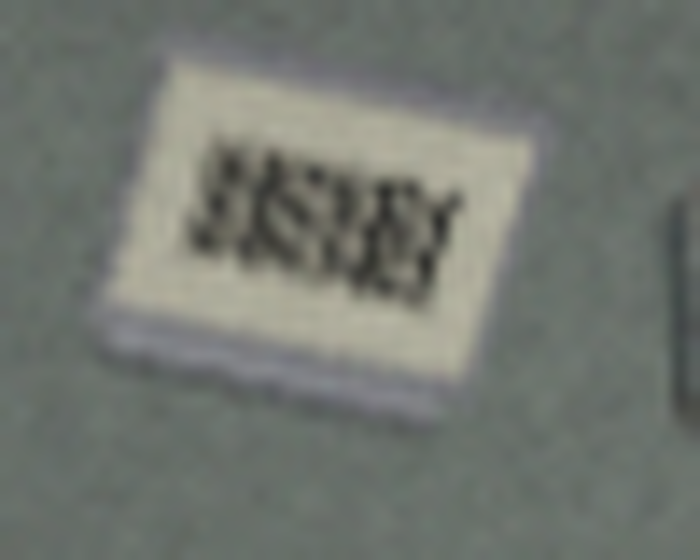

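View pics/s3.png

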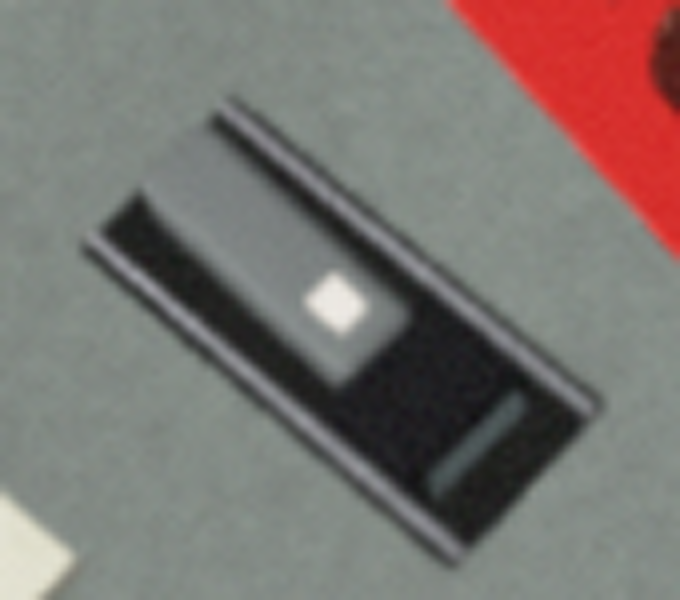

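```bash
python3 - <<'E'
from h import *
def t(n,u,v,z,o,s): 
    f=(s-1)/2/s
    return at_z(n,u/s+o[0]-f,v/s+o[1]-f,z)
def show(nm,P):
    P=np.array(P);print(nm,P.round(1).tolist(),"mean",P.mean(0).round(1))
    for i in range(4):
        e=P[(i+1)%4]-P[i];print("   ",np.linalg.norm(e).round(1),np.degrees(np.arctan2(e[1],e[0])).round(1))
hi,lo=69.9,26.1
show("label top",[t("top",175,62,hi,(390,155),14),t("top",535,145,hi,(390,155),14),t("top",460,380,lo,(390,155),14),t("top",105,305,lo,(390,155),14)])
show("label scene",[t("scene",530,222,hi,(280,360),10),t("scene",275,375,hi,(280,360),10),t("scene",190,297,lo,(280,360),10),t("scene",435,148,lo,(280,360),10)])
o=(165,330)
show("handle scene",[t("scene",*c,40,o,8) for c in [(410,308),(340,385),(145,190),(210,128)]])
show("rest scene",[t("scene",*c,12,o,8) for c in [(600,402),(455,565),(82,240),(228,97)]])
print(t("scene",478,445,28,o,8))
# scanner points cloud
for nm in("top","scene"):
    X=cloud(nm,np.load(nm+"0d.npy")).reshape(-1,3)
    m=(X[:,2]>30)&(X[:,2]<60)&(X[:,0]>380)&(X[:,0]<620)&(abs(X[:,1]+405)<70)
    pts=X[m]; print(nm,m.sum(),pts.mean(0), cv2.minAreaRect(pts[:,:2].astype(np.float32)))
    for a,b in((400,430),(430,460),(460,490),(490,515),(530,550),(550,575)):
        k=pts[(pts[:,0]>a)&(pts[:,0]<b)]; print(a,b,len(k),np.percentile(k[:,1],[2,50,98]).round(1),np.median(k[:,2]).round(1))
E
```

```text
label top [[785.2, -191.4, 69.9], [767.0, -271.0, 69.9], [724.9, -261.2, 26.1], [741.6, -181.0, 26.1]] mean [ 754.6 -226.1   48. ]
    81.7 -102.9
    61.5 166.9
    81.9 78.2
    62.7 -13.3
label scene [[786.5, -190.5, 69.9], [767.8, -269.6, 69.9], [724.3, -260.5, 26.1], [742.0, -181.0, 26.1]] mean [ 755.2 -225.4   48. ]
    81.3 -103.3
    62.4 168.2
    81.4 77.5
    63.1 -12.1
handle scene [[518.9, -386.7, 40.0], [523.9, -422.6, 40.0], [416.7, -426.9, 40.0], [414.0, -395.0, 40.0]] mean [ 468.4 -407.8   40. ]
    36.3 -82.1
    107.2 -177.7
    32.1 94.9
    105.3 4.5
rest scene [[582.3, -357.0, 12.0], [592.0, -432.4, 12.0], [402.4, -452.6, 12.0], [394.8, -378.7, 12.0]] mean [ 492.9 -405.2   12. ]
    76.1 -82.6
    190.8 -173.9
    74.3 95.8
    188.7 6.6
[ 570.13507347 -400.4307455    28.        ]
top 688 [ 495.57439308 -403.42890494   41.01735832] ((489.54193115234375, -406.66265869140625), (162.0216064453125, 56.77265930175781), 5.38966178894043)
400 430 83 [-425.  -407.3 -390.7] 39.5
430 460 118 [-425.7 -406.2 -388.7] 38.7
460 490 106 [-423.1 -405.3 -388.6] 40.8
490 515 91 [-420.6 -403.7 -388.2] 40.4
530 550 118 [-427.8 -399.9 -374.5] 43.2
550 575 106 [-427.6 -399.8 -374.7] 43.3
scene 787 [ 504.92121833 -405.57883847   41.56820959] ((490.03094482421875, -404.270263671875), (161.523193359375, 57.7120246887207), 1.8796117305755615)
400 430 70 [-426.5 -410.9 -394.9] 38.9
430 460 108 [-424.6 -409.4 -391.9] 40.6
460 490 109 [-422.8 -407.8 -391.2] 41.2
490 515 114 [-423.  -406.4 -386. ] 40.3
530 550 138 [-430.6 -403.6 -374.2] 44.2
550 575 169 [-429.2 -403.1 -374.6] 43.2
```

```bash
cat >> h.py <<'E'
from scipy.spatial.transform import Rotation as Ro
def tool():
    s=readout.state(); return s, Ro.from_euler('xyz',s["ee_rot"],degrees=True)
def R_des(yaw_jaw,tilt_axis=None,tilt=0):
    """tool pointing down, jaw axis (tool y) at world yaw deg; then tilt (deg) about world axis"""
    a=np.radians(yaw_jaw); x=np.array([0,0,-1.]); y=np.array([np.cos(a),np.sin(a),0]); 
    R=Ro.from_matrix(np.c_[x,y,np.cross(x,y)])
    if tilt_axis is not None: R=Ro.from_rotvec(np.radians(tilt)*np.array(tilt_axis))*R
    return R
def go(P,R=None):
    s,r=tool(); d=(np.array(P)-s["ee_pos"])/10
    print("pos",s["ee_pos"].round(1),"t",round(s["time_s"],2),"w",round(s["gripper_width"],1),"f",s["force"].round(1))
    n=int(np.ceil(np.abs(np.linalg.norm(d))/4.0)) 
    print("shift cm",d.round(2),"rows>=",n)
    if R is not None:
        rv=(R*r.inv()).as_rotvec(); print("rot",rv.round(3),"rows>=",int(np.ceil(np.linalg.norm(rv)/.12)))
E
python3 - <<'E'
from h import *
s,r=tool(); print(r.as_matrix().round(3)); 
go((498,-405,150),R_des(94.5)); go((498,-405,150),R_des(-85.5))
E
```

```text
[[-0.     0.219  0.976]
 [-0.002  0.976 -0.219]
 [-1.    -0.002  0.   ]]
pos [125.8 560.6 227.2] t 0.1 w 90.9 f [-0.2  0.8 -0.6]
shift cm [ 37.22 -96.56  -7.72] rows>= 26
rot [ 0.002 -0.     0.299] rows>= 3
pos [125.8 560.6 227.2] t 0.1 w 90.9 f [-0.2  0.8 -0.6]
shift cm [ 37.22 -96.56  -7.72] rows>= 26
rot [-0.000e+00 -2.000e-03 -2.842e+00] rows>= 24
```

```bash
python3 -m creep '[{"translation":[0,0,4],"delta_rot":[0,0,0]},{"translation":[1,-1,3.5],"delta_rot":[0,0,0]},{"translation":[2.5,-2,2.5],"delta_rot":[0,0,0.06]},{"translation":[3,-2.5,0.5],"delta_rot":[0,0,0.06]},{"translation":[3,-2.5,0],"delta_rot":[0,0,0.06]}]' 1 20
```

```text
time_s: 0.52
ee_pos: [221.8, 481.2, 335.3]
ee_rot: [64.2, 89.7, 62.2]
force: [0.6, 0.1, -0.6]
gripper_width: 91.2
```

```bash
python3 -m creep '[{"translation":[3,-2.7,0],"delta_rot":[0,0,0.06]},{"translation":[3,-2.7,0],"delta_rot":[0,0,0.059]},{"translation":[3,-2.7,0],"delta_rot":[0,0,0]},{"translation":[2.5,-3,0],"delta_rot":[0,0,0]},{"translation":[2.5,-3,0],"delta_rot":[0,0,0]}]'
```

```text
time_s: 0.93
ee_pos: [361.9, 338.3, 332.6]
ee_rot: [-142.1, 90.0, -137.6]
force: [0.6, 0.6, -0.3]
gripper_width: 91.2
```

```bash
python3 -m creep '[{"translation":[2.5,-3,0],"delta_rot":[0,0,0]},{"translation":[2.5,-3,0],"delta_rot":[0,0,0]},{"translation":[2,-3.4,0],"delta_rot":[0,0,0]},{"translation":[2,-3.4,0],"delta_rot":[0,0,0]},{"translation":[1,-3.8,0],"delta_rot":[0,0,0]}]'; python3 - <<'E'
from h import *
go((498,-405,150),R_des(94.5))
E
```

```text
time_s: 1.35
ee_pos: [462.6, 172.5, 332.2]
ee_rot: [-148.6, 90.0, -144.2]
force: [1.3, 0.8, -0.2]
gripper_width: 90.9
pos [462.6 172.5 332.2] t 1.35 w 90.9 f [ 1.3  0.8 -0.2]
shift cm [  3.54 -57.75 -18.22] rows>= 16
rot [ 0. -0.  0.] rows>= 1
```

```bash
python3 -m creep '[{"translation":[0.3,-4,0],"delta_rot":[0,0,0]},{"translation":[0.3,-4,0],"delta_rot":[0,0,0]},{"translation":[0.3,-4,0],"delta_rot":[0,0,0]},{"translation":[0.3,-4,0],"delta_rot":[0,0,0]},{"translation":[0.3,-4,0],"delta_rot":[0,0,0]}]'
```

```text
time_s: 1.77
ee_pos: [475.4, -27.9, 332.7]
ee_rot: [153.8, 90.0, 158.3]
force: [1.3, 1.7, -0.5]
gripper_width: 91.5
```

```bash
python3 -m creep '[{"translation":[0.3,-4,0],"delta_rot":[0,0,0]},{"translation":[0.3,-4,0],"delta_rot":[0,0,0]},{"translation":[0.3,-4,0],"delta_rot":[0,0,0]},{"translation":[0.3,-4,0],"delta_rot":[0,0,0]},{"translation":[0.3,-4,-1]}]'
```

```text
invalid input
```

```bash
python3 -m creep '[{"translation":[0.3,-3.5,-2],"delta_rot":[0,0,0]},{"translation":[0.2,-3,-2.8],"delta_rot":[0,0,0]},{"translation":[0,-2.5,-3.2],"delta_rot":[0,0,0]},{"translation":[0,-2,-3.5],"delta_rot":[0,0,0]},{"translation":[0,0,0],"delta_rot":[0,0,0]}]'; python3 - <<'E'
from h import *
go((498,-405,110),R_des(94.5))
E
```

```text
time_s: 2.18
ee_pos: [476.6, -137.8, 211.3]
ee_rot: [164.0, 89.2, 168.3]
force: [-0.8, 0.7, -0.0]
gripper_width: 91.3
pos [ 476.6 -137.8  211.3] t 2.18 w 91.3 f [-0.8  0.7 -0. ]
shift cm [  2.14 -26.72 -10.13] rows>= 8
rot [-0.003 -0.013  0.004] rows>= 1
```

```bash
python3 -m creep '[{"translation":[0.4,-3.5,0],"delta_rot":[0,0,0]},{"translation":[0.4,-4,0],"delta_rot":[0,0,0]},{"translation":[0.4,-4,0],"delta_rot":[0,0,0]},{"translation":[0.4,-4,0],"delta_rot":[0,0,0]},{"translation":[0.4,-4,-1],"delta_rot":[0,0,0]}]'; python3 -m creep '[{"translation":[0,-4,-1.5],"delta_rot":[0,0,0]},{"translation":[0,-3,-2],"delta_rot":[0,0,0]},{"translation":[0,0,-2],"delta_rot":[0,0,0]},{"translation":[0,0,0],"delta_rot":[0,0,0]},{"translation":[0,0,0],"delta_rot":[0,0,0]}]'; python3 - <<'E'
from h import *
go((498,-405,60),R_des(94.5))
E
```

```text
time_s: 2.6
ee_pos: [502.5, -332.7, 210.9]
ee_rot: [-32.0, 89.7, -27.5]
force: [-0.0, -0.5, 0.6]
gripper_width: 90.9
time_s: 3.02
ee_pos: [500.9, -399.0, 153.0]
ee_rot: [121.1, 89.8, 125.5]
force: [1.0, 0.2, -0.0]
gripper_width: 91.5
pos [ 500.9 -399.   153. ] t 3.02 w 91.5 f [ 1.   0.2 -0. ]
shift cm [-0.29 -0.6  -9.3 ] rows>= 3
rot [-0.002 -0.002  0.   ] rows>= 1
```

```bash
python3 -m creep '[{"translation":[-0.3,-0.6,-2.5],"delta_rot":[0,0,0]},{"translation":[0,0,-3.5],"delta_rot":[0,0,0]},{"translation":[0,0,-3],"delta_rot":[0,0,0]},{"translation":[0,0,0],"delta_rot":[0,0,0]},{"translation":[0,0,0],"delta_rot":[0,0,0]}]'; python3 - <<'E'
from h import *
go((498,-405,27),R_des(94.5))
p,d=optics.grab_frame("scene"); crop("scene",p,140,270,290,420,4,"pics/g1.png")
E
```

```text
time_s: 3.43
ee_pos: [498.6, -404.8, 64.3]
ee_rot: [111.0, 90.0, 115.5]
force: [-0.2, -0.0, 0.2]
gripper_width: 91.0
pos [ 498.6 -404.8   64.3] t 3.43 w 91.0 f [-0.2 -0.   0.2]
shift cm [-0.06 -0.02 -3.73] rows>= 1
rot [-0.001 -0.    -0.001] rows>= 1
```

View pics/g1.png

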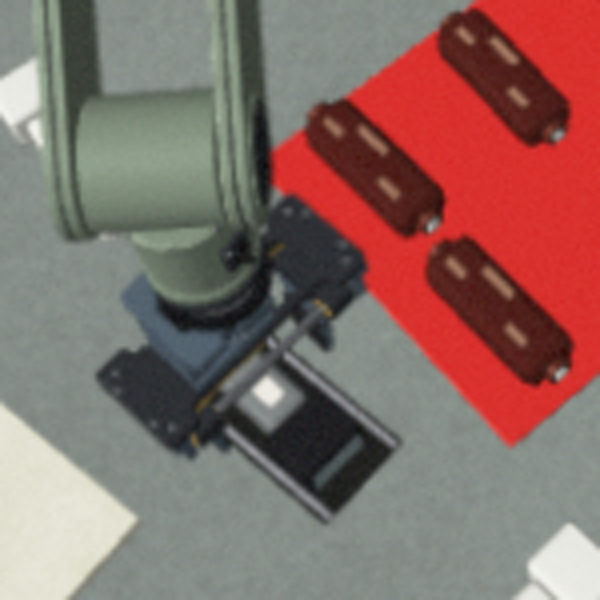

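The jaws straddle the grey handle, with the finger backs at about (210,440) and (330,330) in the crop. The window faces away from the robot. Next I descend and grip.

```bash
python3 -m creep '[{"translation":[-0.05,0,-2],"delta_rot":[0,0,0]},{"translation":[0,0,-1.5],"delta_rot":[0,0,0]},{"translation":[0,0,-0.2],"delta_rot":[0,0,0]},{"translation":[0,0,0],"delta_rot":[0,0,0]},{"translation":[0,0,0],"delta_rot":[0,0,0]}]' ; python3 -m creep '[{"translation":[0,0,0],"delta_rot":[0,0,0]},{"translation":[0,0,0],"delta_rot":[0,0,0]},{"translation":[0,0,0],"delta_rot":[0,0,0]},{"translation":[0,0,0],"delta_rot":[0,0,0]},{"translation":[0,0,0],"delta_rot":[0,0,0]}]' -1 30;  python3 -m creep '[{"translation":[0,0,0],"delta_rot":[0,0,0]},{"translation":[0,0,0],"delta_rot":[0,0,0]},{"translation":[0,0,0],"delta_rot":[0,0,0]},{"translation":[0,0,0],"delta_rot":[0,0,0]},{"translation":[0,0,0],"delta_rot":[0,0,0]}]'
```

```text
time_s: 3.9
ee_pos: [498.8, -406.8, 28.8]
ee_rot: [-43.5, 89.8, -39.0]
force: [-0.4, -0.8, -0.3]
gripper_width: 90.9
time_s: 4.32
ee_pos: [497.5, -406.0, 26.6]
ee_rot: [-28.3, 90.0, -23.9]
force: [0.4, 0.5, 0.1]
gripper_width: 61.0
time_s: 4.73
ee_pos: [497.3, -405.7, 26.3]
ee_rot: [115.4, 90.0, 119.9]
force: [-0.4, 0.3, -0.4]
gripper_width: 36.0
```

```bash
cat > scan.py <<'E'
from h import *
L=np.array([755,-225.7,48.]); psi=np.radians(-12.6)
def scanpose(d=95,pitch=42):
    a=np.radians(pitch)
    n=np.array([-np.cos(psi)/2**.5,-np.sin(psi)/2**.5,2**-.5])
    sx=np.array([np.cos(psi)*np.cos(a),np.sin(psi)*np.cos(a),-np.sin(a)])
    sy=np.array([-np.sin(psi),np.cos(psi),0]); sz=np.cross(sx,sy)
    W=L-d*sx
    O=W-80*sx-19*sz
    T=O+7.3*sx+20.3*sz
    R=Ro.from_matrix(np.c_[-sz,sy,np.cross(-sz,sy)])
    return T,R
E
python3 - <<'E'
from scan import *
T,R=scanpose(); print(T); go(T,R)
E
```

```text
[ 634.22491614 -198.70357028  161.17929096]
pos [ 497.3 -405.7   26.3] t 4.73 w 36.0 f [-0.4  0.3 -0.4]
shift cm [13.69 20.7  13.49] rows>= 8
rot [ 0.051  0.734 -0.284] rows>= 7
```

```bash
python3 -m creep '[{"translation":[0,0,1.5],"delta_rot":[0,0,0]},{"translation":[0,0,3],"delta_rot":[0,0,0]},{"translation":[0,0,4],"delta_rot":[0,0,0]},{"translation":[0,0,4],"delta_rot":[0,0,0]},{"translation":[0,0,4],"delta_rot":[0,0,0]}]';python3 -m creep '[{"translation":[0,1,3],"delta_rot":[0,0,0]},{"translation":[0.5,2,0],"delta_rot":[0,0,-0.06]},{"translation":[1,3,0],"delta_rot":[0,0,-0.06]},{"translation":[1,3.5,0],"delta_rot":[0,0,-0.06]},{"translation":[0,0,0],"delta_rot":[0,0,-0.06]}]'
python3 - <<'E'
from scan import *
T,R=scanpose(); print(T); go(T,R)
p,d=optics.grab_frame("scene"); crop("scene",p,140,230,340,430,3,"pics/g2.png")
E
```

```text
time_s: 5.15
ee_pos: [496.9, -405.6, 192.3]
ee_rot: [137.0, 89.9, 141.5]
force: [0.8, -0.6, -2.0]
gripper_width: 36.3
time_s: 5.57
ee_pos: [523.3, -305.2, 221.2]
ee_rot: [100.0, 89.7, 90.8]
force: [-0.0, -0.1, -2.9]
gripper_width: 35.9
[ 634.22491614 -198.70357028  161.17929096]
pos [ 523.3 -305.2  221.2] t 5.57 w 35.9 f [-0.  -0.1 -2.9]
shift cm [11.09 10.65 -6.  ] rows>= 5
rot [ 0.134  0.72  -0.054] rows>= 7
```

View pics/g2.png

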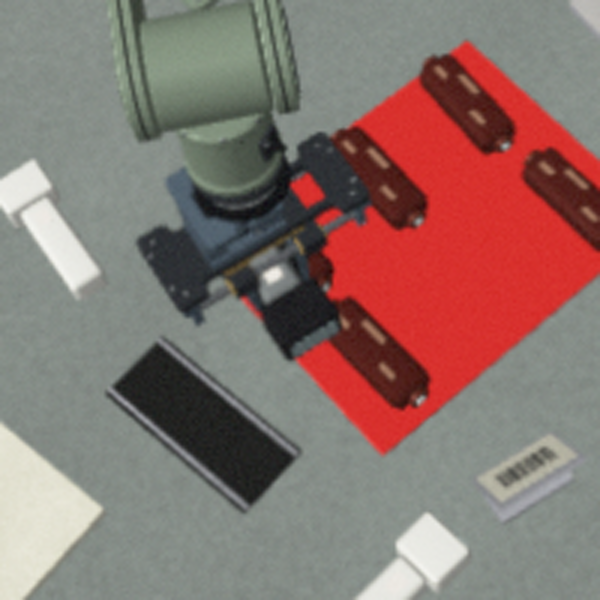

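The scanner is held and level at about (295,310) in the crop, and the rest at (205,425) is empty. Next I tilt it and aim.

```bash
python3 -m creep '[{"translation":[1.5,1.5,0],"delta_rot":[0.019,0.103,-0.008]},{"translation":[1.5,1.5,0],"delta_rot":[0.019,0.103,-0.008]},{"translation":[1.6,1.5,0],"delta_rot":[0.019,0.103,-0.008]},{"translation":[1.6,1.5,0],"delta_rot":[0.019,0.103,-0.008]},{"translation":[1.6,1.5,-1],"delta_rot":[0.019,0.103,-0.008]}]';python3 -m creep '[{"translation":[1.6,1.5,-1],"delta_rot":[0.019,0.103,-0.008]},{"translation":[1.6,1.5,-1.5],"delta_rot":[0.019,0.103,-0.008]},{"translation":[0,0,-1.5],"delta_rot":[0,0,0]},{"translation":[0,0,-1],"delta_rot":[0,0,0]},{"translation":[0,0,0],"delta_rot":[0,0,0]}]'
python3 - <<'E'
from scan import *
T,R=scanpose(); print(T); go(T,R); s,r=tool(); print(s["qpos"].round(1), r.as_matrix().round(2))
E
```

```text
time_s: 6.03
ee_pos: [602.0, -236.3, 213.3]
ee_rot: [-179.9, 60.0, 168.5]
force: [0.4, -0.5, -2.4]
gripper_width: 35.8
time_s: 6.45
ee_pos: [631.8, -206.5, 157.5]
ee_rot: [-179.5, 47.7, 167.8]
force: [-0.6, 0.1, -2.7]
gripper_width: 35.7
[ 634.22491614 -198.70357028  161.17929096]
pos [ 631.8 -206.5  157.5] t 6.45 w 35.7 f [-0.6  0.1 -2.7]
shift cm [0.25 0.78 0.37] rows>= 1
rot [ 0.004 -0.006 -0.002] rows>= 1
[-17.4  53.3  47.   -4.1 121.9 -95.6] [[-0.66  0.22  0.72]
 [ 0.14  0.98 -0.16]
 [-0.74 -0.01 -0.67]]
```

Pose is close; I'll correct it and check by camera that the scanner sits in the grip as assumed.

```bash
python3 -m creep '[{"translation":[0.25,0.8,0.35],"delta_rot":[0,0,0]},{"translation":[0,0,0],"delta_rot":[0,0,0]},{"translation":[0,0,0],"delta_rot":[0,0,0]},{"translation":[0,0,0],"delta_rot":[0,0,0]},{"translation":[0,0,0],"delta_rot":[0,0,0]}]'
python3 - <<'E'
from scan import *
T,R=scanpose(); go(T,R)
for n in("scene","top"):
    p,d=optics.grab_frame(n); np.save(n+"1d.npy",d)
    u,v=proj(n,[L])[0].astype(int); 
    crop(n,p,u-60,v-75,u+60,v+45,5,f"pics/sc_{n}.png")
    # predicted corners of head front face, and window axis end
    s,r=tool();M=r.as_matrix(); sz=-M[:,0]; sy=M[:,1]; sx=np.cross(sy,sz)
    O=s["ee_pos"]-7.3*sx-20.3*sz; W=O+80*sx+19*sz
    print("axis hits: label in window", [(L-W)@a for a in (sx,sy,sz)])
    for nm,P in(("W",W),("topFrontL",O+80*sx+28*sy+38*sz),("topFrontR",O+80*sx-28*sy+38*sz),("topBackL",O+35*sx+28*sy+38*sz),("botFR",O+80*sx-28*sy)):
        q=proj(n,[P])[0]; print(nm,((q-(u-60,v-75))*5+2).round(0))
E
```

```text
time_s: 6.87
ee_pos: [634.8, -198.3, 167.0]
ee_rot: [-179.5, 48.2, 167.9]
force: [0.2, 0.2, -3.0]
gripper_width: 36.0
pos [ 634.8 -198.3  167. ] t 6.87 w 36.0 f [ 0.2  0.2 -3. ]
shift cm [-0.06 -0.04 -0.58] rows>= 1
rot [ 0.007  0.002 -0.001] rows>= 1
axis hits: label in window [np.float64(98.16955673594893), np.float64(-0.014220241178030281), np.float64(-4.571268757691849)]
W [234. 230.]
topFrontL [291. 212.]
topFrontR [201. 265.]
topBackL [257. 140.]
botFR [178. 248.]
axis hits: label in window [np.float64(97.84114095403176), np.float64(-0.0587368696412658), np.float64(-4.0687954151736685)]
W [298. 458.]
topFrontL [260. 421.]
topFrontR [352. 442.]
topBackL [256. 462.]
botFR [336. 494.]
```

View pics/sc_scene.png

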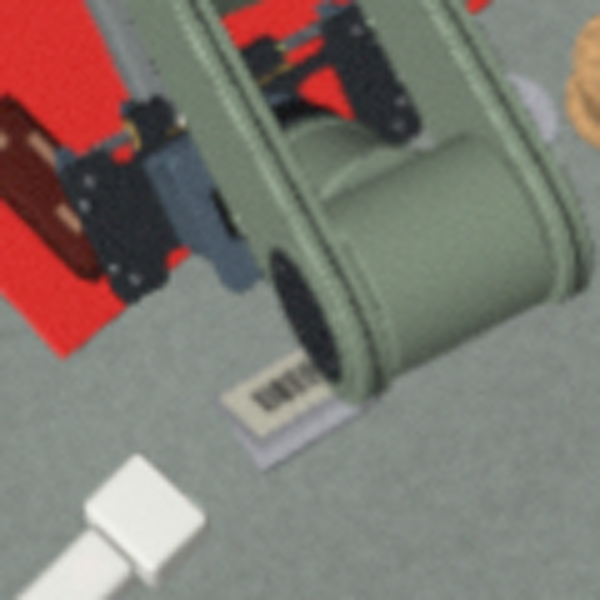

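View pics/sc_top.png

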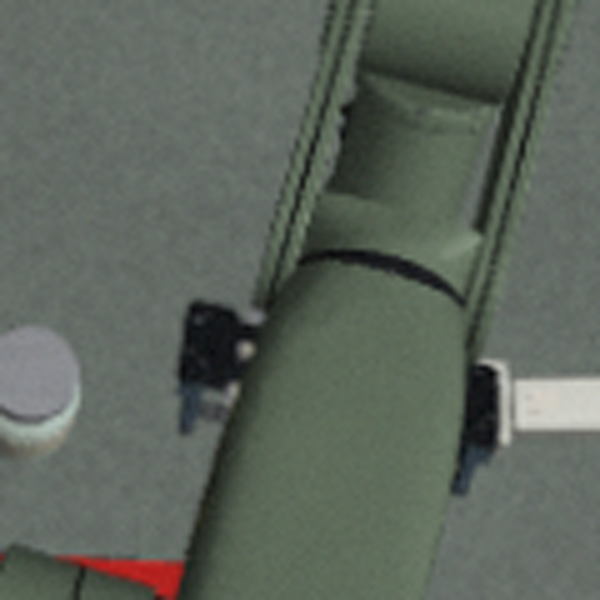

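Both views of the head are blocked by the forearm, so I rely on kinematics: the label is at (98, 0, -4) mm in the window frame. I'll trim 4 mm in z and hold.

```bash
python3 -m creep '[{"translation":[0,0,-0.5],"delta_rot":[0,0,0]},{"translation":[0,0,0],"delta_rot":[0,0,0]},{"translation":[0,0,0],"delta_rot":[0,0,0]},{"translation":[0,0,0],"delta_rot":[0,0,0]},{"translation":[0,0,0],"delta_rot":[0,0,0]}]'
python3 -m creep '[{"translation":[0,0,0],"delta_rot":[0,0,0]},{"translation":[0,0,0],"delta_rot":[0,0,0]},{"translation":[0,0,0],"delta_rot":[0,0,0]},{"translation":[0,0,0],"delta_rot":[0,0,0]},{"translation":[0,0,0],"delta_rot":[0,0,0]}]'
python3 -m creep '[{"translation":[0,0,0],"delta_rot":[0,0,0]},{"translation":[0,0,0],"delta_rot":[0,0,0]},{"translation":[0,0,0],"delta_rot":[0,0,0]},{"translation":[0,0,0],"delta_rot":[0,0,0]},{"translation":[0,0,0],"delta_rot":[0,0,0]}]'
python3 -m creep '[{"translation":[0,0,0],"delta_rot":[0,0,0]},{"translation":[0,0,0],"delta_rot":[0,0,0]},{"translation":[0,0,0],"delta_rot":[0,0,0]},{"translation":[0,0,0],"delta_rot":[0,0,0]},{"translation":[0,0,0],"delta_rot":[0,0,0]}]'
python3 -m creep '[{"translation":[0,0,0],"delta_rot":[0,0,0]},{"translation":[0,0,0],"delta_rot":[0,0,0]},{"translation":[0,0,0],"delta_rot":[0,0,0]},{"translation":[0,0,0],"delta_rot":[0,0,0]},{"translation":[0,0,0],"delta_rot":[0,0,0]}]'
python3 - <<'E'
from scan import *
s,r=tool();M=r.as_matrix(); sz=-M[:,0]; sy=M[:,1]; sx=np.cross(sy,sz)
O=s["ee_pos"]-7.3*sx-20.3*sz; W=O+80*sx+19*sz
print("label in window", [((L-W)@a).round(1) for a in (sx,sy,sz)], s["qvel"].round(2))
T=np.array([499.3,-405.4,26.3+30]); go(T,R_des(96))
E
```

```text
time_s: 7.38
ee_pos: [634.9, -198.0, 159.7]
ee_rot: [-179.5, 48.0, 167.9]
force: [-0.8, 0.6, -2.5]
gripper_width: 35.7
time_s: 7.8
ee_pos: [635.0, -197.9, 159.9]
ee_rot: [-179.5, 48.0, 167.9]
force: [-0.7, -0.2, -3.4]
gripper_width: 36.0
time_s: 8.22
ee_pos: [634.9, -198.0, 159.8]
ee_rot: [-179.5, 48.0, 167.9]
force: [0.0, -0.2, -1.8]
gripper_width: 35.9
time_s: 8.63
ee_pos: [634.9, -198.0, 159.9]
ee_rot: [-179.5, 48.0, 167.9]
force: [0.4, 0.3, -1.5]
gripper_width: 35.6
time_s: 9.05
ee_pos: [634.9, -198.0, 159.9]
ee_rot: [-179.5, 48.0, 167.9]
force: [-0.1, -0.4, -2.1]
gripper_width: 36.2
label in window [np.float64(93.7), np.float64(-0.4), np.float64(0.6)] [ 0.   -0.04 -0.12 -0.04 -0.1   0.09]
pos [ 634.9 -198.   159.9] t 9.05 w 36.2 f [-0.1 -0.4 -2.1]
shift cm [-13.56 -20.74 -10.36] rows>= 7
rot [-0.036 -0.735  0.31 ] rows>= 7
```

```bash
python3 -m creep '[{"translation":[-0.5,0,2],"delta_rot":[0,0,0]},{"translation":[-1,-1,3],"delta_rot":[-0.005,-0.09,0.038]},{"translation":[-1.5,-2,1],"delta_rot":[-0.005,-0.09,0.038]},{"translation":[-1.5,-2.5,0],"delta_rot":[-0.005,-0.09,0.038]},{"translation":[-1.5,-2.5,0],"delta_rot":[-0.005,-0.09,0.038]}]'
python3 -m creep '[{"translation":[-1.5,-2.5,0],"delta_rot":[-0.005,-0.09,0.038]},{"translation":[-1.5,-2.5,0],"delta_rot":[-0.005,-0.09,0.038]},{"translation":[-1.5,-2.5,0],"delta_rot":[-0.005,-0.09,0.038]},{"translation":[-1.5,-2.5,-1],"delta_rot":[0,-0.09,0.038]},{"translation":[-1,-2,-2],"delta_rot":[0,0,0]}]'
python3 - <<'E'
from scan import *
T=np.array([499.8,-404.7,26.3+50]); go(T,R_des(96))
E
```

```text
time_s: 9.47
ee_pos: [575.1, -278.3, 221.5]
ee_rot: [176.3, 68.9, 173.3]
force: [-0.9, -0.9, -2.0]
gripper_width: 35.9
time_s: 9.88
ee_pos: [501.5, -400.0, 194.2]
ee_rot: [-166.5, 89.5, -161.0]
force: [-0.3, 1.1, -2.0]
gripper_width: 36.0
pos [ 501.5 -400.   194.2] t 9.88 w 36.0 f [-0.3  1.1 -2. ]
shift cm [ -0.17  -0.47 -11.79] rows>= 3
rot [ 0.003 -0.009  0.009] rows>= 1
```

```bash
python3 -m creep '[{"translation":[0,0,-2.5],"delta_rot":[0,0,0.009]},{"translation":[-0.1,-0.4,-3.5],"delta_rot":[0,0,0]},{"translation":[0,0,-3.5],"delta_rot":[0,0,0]},{"translation":[0,0,-1.5],"delta_rot":[0,0,0]},{"translation":[0,0,0],"delta_rot":[0,0,0]}]'
python3 - <<'E'
from scan import *
T=np.array([499.8,-404.7,26.3]); go(T,R_des(96))
p,d=optics.grab_frame("scene"); crop("scene",p,150,310,270,420,5,"pics/g3.png")
E
```

```text
time_s: 10.3
ee_pos: [500.8, -399.7, 75.3]
ee_rot: [153.7, 88.6, 159.7]
force: [-0.1, 0.7, -2.0]
gripper_width: 35.9
pos [ 500.8 -399.7   75.3] t 10.3 w 35.9 f [-0.1  0.7 -2. ]
shift cm [-0.1 -0.5 -4.9] rows>= 2
rot [-0.009 -0.023 -0.001] rows>= 1
```

View pics/g3.png

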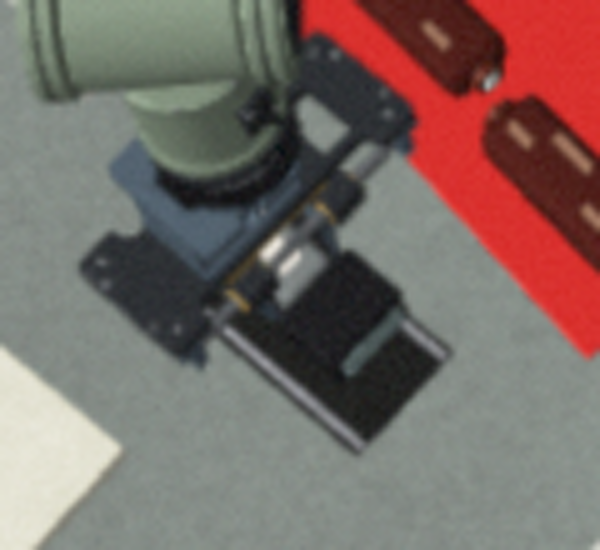

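The scanner hovers level over the rest, with its head at about (340,300) and the window facing forward. I'll fix the small tilt and lower it.

```bash
python3 -m creep '[{"translation":[-0.1,-0.5,-1],"delta_rot":[-0.009,-0.022,0]},{"translation":[0,0,-2],"delta_rot":[0,0,0]},{"translation":[0,0,-1.2],"delta_rot":[0,0,0]},{"translation":[0,0,-0.4],"delta_rot":[0,0,0]},{"translation":[0,0,0],"delta_rot":[0,0,0]}]'
python3 - <<'E'
from scan import *
T=np.array([499.8,-404.7,26.3]); go(T,R_des(96))
E
```

```text
time_s: 10.77
ee_pos: [502.9, -406.7, 33.8]
ee_rot: [-52.2, 89.5, -46.1]
force: [-0.4, 0.2, -1.1]
gripper_width: 35.7
pos [ 502.9 -406.7   33.8] t 10.77 w 35.7 f [-0.4  0.2 -1.1]
shift cm [-0.31  0.2  -0.75] rows>= 1
rot [ 0.007  0.006 -0.001] rows>= 1
```

```bash
python3 -m creep '[{"translation":[-0.2,0.2,-0.3],"delta_rot":[0,0,0]},{"translation":[0,0,0],"delta_rot":[0,0,0]},{"translation":[0,0,0],"delta_rot":[0,0,0]},{"translation":[0,0,0],"delta_rot":[0,0,0]}]'
python3 - <<'E'
from scan import *
T=np.array([499.8,-404.7,26.3]); go(T,R_des(96))
E
```

```text
time_s: 11.1
ee_pos: [501.3, -405.2, 31.6]
ee_rot: [-51.0, 89.3, -44.9]
force: [0.3, -0.3, -1.7]
gripper_width: 35.9
pos [ 501.3 -405.2   31.6] t 11.1 w 35.9 f [ 0.3 -0.3 -1.7]
shift cm [-0.15  0.05 -0.53] rows>= 1
rot [ 0.008  0.008 -0.001] rows>= 1
```

```bash
python3 -m creep '[{"translation":[-0.15,0,-0.25],"delta_rot":[0.008,0.008,0]},{"translation":[0,0,-0.25],"delta_rot":[0,0,0]},{"translation":[0,0,0],"delta_rot":[0,0,0]},{"translation":[0,0,0],"delta_rot":[0,0,0]}]'
python3 - <<'E'
from scan import *
T=np.array([499.8,-404.7,26.3]); go(T,R_des(96))
E
```

```text
time_s: 11.43
ee_pos: [499.8, -405.4, 26.1]
ee_rot: [-78.3, 90.0, -72.2]
force: [-0.3, -0.6, 1.9]
gripper_width: 35.8
pos [ 499.8 -405.4   26.1] t 11.43 w 35.8 f [-0.3 -0.6  1.9]
shift cm [0.   0.07 0.02] rows>= 1
rot [ 0.     0.    -0.001] rows>= 1
```

Contact (force +2 N). I'll release and go up.

```bash
python3 -m creep '[{"translation":[0,0,0],"delta_rot":[0,0,0]},{"translation":[0,0,0],"delta_rot":[0,0,0]},{"translation":[0,0,0],"delta_rot":[0,0,0]},{"translation":[0,0,0],"delta_rot":[0,0,0]},{"translation":[0,0,0],"delta_rot":[0,0,0]}]' 1
python3 -m creep '[{"translation":[0,0,0],"delta_rot":[0,0,0]},{"translation":[0,0,0],"delta_rot":[0,0,0]},{"translation":[0,0,0],"delta_rot":[0,0,0]},{"translation":[0,0,0],"delta_rot":[0,0,0]},{"translation":[0,0,1],"delta_rot":[0,0,0]}]'
python3 -m creep '[{"translation":[0,0,2],"delta_rot":[0,0,0]},{"translation":[0,0,3],"delta_rot":[0,0,0]},{"translation":[0,0,4],"delta_rot":[0,0,0]},{"translation":[0,0,4],"delta_rot":[0,0,0]},{"translation":[-1,3,3],"delta_rot":[0,0,0]}]'
python3 -m creep '[{"translation":[-1,4,2],"delta_rot":[0,0,0]},{"translation":[-1,4,0],"delta_rot":[0,0,0]},{"translation":[-2,3,0],"delta_rot":[0,0,0]},{"translation":[-1,2,0],"delta_rot":[0,0,0]},{"translation":[0,0,0],"delta_rot":[0,0,0]}]'
python3 - <<'E'
from h import *
for n in("scene","top"):
    p,d=optics.grab_frame(n); np.save(n+"2d.npy",d); np.save(n+"2p.npy",p); cv2.imwrite(f"pics/{n}2.png",p[:,:,::-1])
go((410,-232,120),R_des(90))
E
```

```text
time_s: 11.85
ee_pos: [499.4, -404.9, 25.8]
ee_rot: [131.1, 89.9, 137.2]
force: [-0.3, 0.3, 0.0]
gripper_width: 66.2
time_s: 12.27
ee_pos: [498.3, -404.0, 34.3]
ee_rot: [133.7, 89.7, 139.7]
force: [0.2, -0.6, -0.5]
gripper_width: 90.8
time_s: 12.68
ee_pos: [492.1, -380.6, 198.9]
ee_rot: [-54.5, 89.5, -48.5]
force: [1.7, 0.2, 0.8]
gripper_width: 91.3
time_s: 13.1
ee_pos: [438.2, -246.1, 214.0]
ee_rot: [118.6, 89.8, 124.8]
force: [0.6, 0.3, 0.2]
gripper_width: 91.1
pos [ 440.9 -249.6  213.9] t 13.2 w 91.0 f [ 1.2 -0.2 -0.3]
shift cm [-3.09  1.76 -9.39] rows>= 3
rot [ 0.001  0.001 -0.107] rows>= 1
```

View pics/scene2.png

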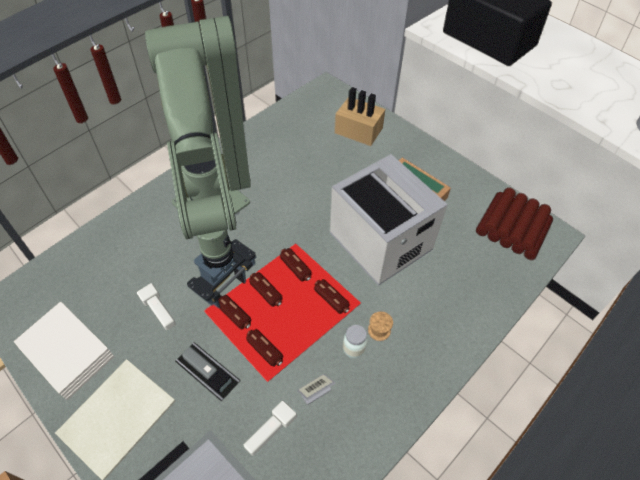

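View pics/top2.png

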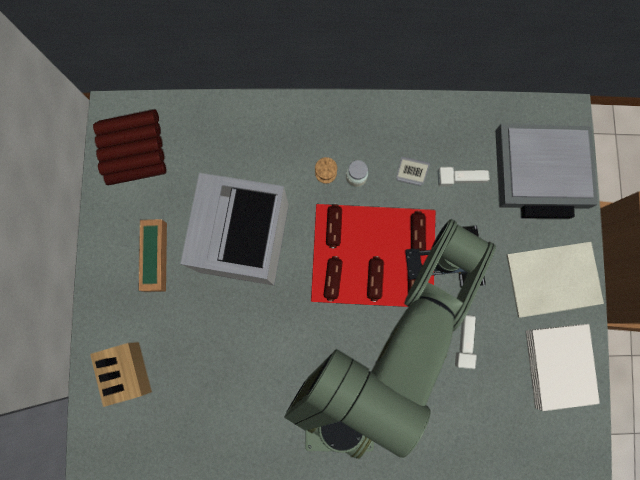

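```bash
cat > meas.py <<'E'
from h import *
def measure(p2=None,pics=True,tag=""):
    out={}
    for nm in("scene","top"):
        p,d=optics.grab_frame(nm); P=cloud(nm,d); np.save(nm+"Lp.npy",p); np.save(nm+"Ld.npy",d)
        hsv=cv2.cvtColor(p,cv2.COLOR_RGB2HSV)
        m=((hsv[...,2]<120)&(hsv[...,1]>90)&((hsv[...,0]<12)|(hsv[...,0]>165))&(P[...,0]>300)&(P[...,0]<720)&(P[...,1]>-340)&(P[...,1]<140)&(P[...,2]>18)&(P[...,2]<60)).astype(np.uint8)
        n,l,s,c=cv2.connectedComponentsWithStats(m)
        for i in range(1,n):
            if s[i,4]<100: continue
            pts=P[l==i]
            pts=pts[np.abs(pts[:,:2]-np.median(pts[:,:2],0)).max(1)<90]
            r=cv2.minAreaRect(pts[:,:2].astype(np.float32))
            b=cv2.boxPoints(r);e=b[1]-b[0];e2=b[2]-b[1]
            e=e if np.linalg.norm(e)>np.linalg.norm(e2) else e2
            y=np.degrees(np.arctan2(e[1],e[0])); y=(y+90)%180-90
            print(nm,s[i,4],np.round(r[0],1),np.round(sorted(r[1]),1),"yaw",round(y,1))
        if nm=="scene":
            X=P.reshape(-1,3)
            k=(X[:,2]>30)&(X[:,2]<60)&(X[:,0]>380)&(X[:,0]<620)&(abs(X[:,1]+405)<60)
            r=cv2.minAreaRect(X[k][:,:2].astype(np.float32)); print("scanner",np.round(r[0],1),np.round(r[1],1),round(r[2],1))
E
python3 -c "
from meas import *
measure()
p=np.load('sceneLp.npy');crop('s',p,165,300,300,405,5,'pics/m1.png')"
```

```text
scene 457 [417.3  21.2] [ 45.9 141.3] yaw -6.6
scene 510 [ 417.8 -109.4] [ 46.5 134.6] yaw -3.3
scene 523 [582.5  18. ] [ 44.6 134.9] yaw -4.2
scene 508 [ 410.  -232.8] [ 46.3 135.8] yaw 0.2
scene 597 [ 561.9 -243.1] [ 45.4 133.6] yaw -1.1
scanner [ 491.2 -406.8] [164.1  58.9] 6.3
top 575 [581.8  19.3] [ 45.8 135.4] yaw -2.7
top 522 [ 568.  -242.1] [ 46.7 122.4] yaw 2.1
top 590 [417.7  21.8] [ 45.5 136.2] yaw -6.7
top 598 [ 418.4 -108.8] [ 47.1 135.6] yaw -3.8
```

View pics/m1.png

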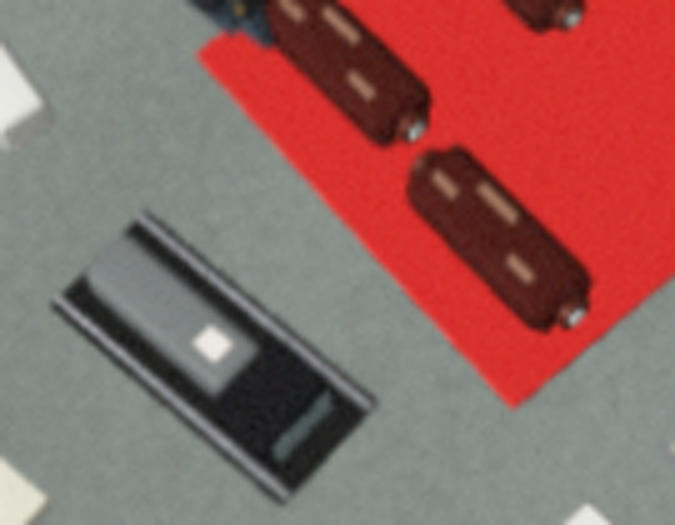

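The scanner lies on its rest at (491,-407), yaw 6.3°, matching the rest. Next is the first sausage at (410,-232.5).

```bash
python3 -m creep '[{"translation":[-1,0.6,-1],"delta_rot":[0,0,-0.105]},{"translation":[-1,0.6,-3],"delta_rot":[0,0,0]},{"translation":[-1.1,0.5,-4],"delta_rot":[0,0,0]},{"translation":[0,0,-4],"delta_rot":[0,0,0]},{"translation":[0,0,-2],"delta_rot":[0,0,0]}]'
python3 -m creep '[{"translation":[0,0,0],"delta_rot":[0,0,0]},{"translation":[0,0,0],"delta_rot":[0,0,0]}]'
python3 - <<'E'
from h import *
go((410,-232.5,27),R_des(90))
E
```

```text
time_s: 13.72
ee_pos: [407.7, -232.5, 69.1]
ee_rot: [147.5, 89.6, 147.5]
force: [0.4, -1.3, -0.2]
gripper_width: 91.5
time_s: 13.88
ee_pos: [410.1, -233.7, 72.2]
ee_rot: [145.2, 89.8, 145.2]
force: [0.1, -0.1, 0.6]
gripper_width: 91.1
pos [ 410.1 -233.7   72.2] t 13.88 w 91.1 f [ 0.1 -0.1  0.6]
shift cm [-0.01  0.12 -4.52] rows>= 2
rot [-0.002 -0.002 -0.   ] rows>= 1
```

```bash
python3 -m creep '[{"translation":[0,0.1,-2],"delta_rot":[0,0,0]},{"translation":[0,0,-2],"delta_rot":[0,0,0]},{"translation":[0,0,-0.5],"delta_rot":[0,0,0]},{"translation":[0,0,0],"delta_rot":[0,0,0]},{"translation":[0,0,0],"delta_rot":[0,0,0]}]'
python3 -m creep '[{"translation":[0,0,0],"delta_rot":[0,0,0]},{"translation":[0,0,0],"delta_rot":[0,0,0]},{"translation":[0,0,0],"delta_rot":[0,0,0]},{"translation":[0,0,0],"delta_rot":[0,0,0]},{"translation":[0,0,0],"delta_rot":[0,0,0]}]' -1 35
python3 -m creep '[{"translation":[0,0,0],"delta_rot":[0,0,0]},{"translation":[0,0,0],"delta_rot":[0,0,0]},{"translation":[0,0,0],"delta_rot":[0,0,0]},{"translation":[0,0,0],"delta_rot":[0,0,0]}]'
```

```text
time_s: 14.3
ee_pos: [411.1, -232.8, 29.1]
ee_rot: [-23.0, 89.9, -23.0]
force: [0.8, 0.2, -0.3]
gripper_width: 91.6
time_s: 14.72
ee_pos: [410.0, -232.0, 28.2]
ee_rot: [96.8, 90.0, 96.9]
force: [-0.3, 0.0, -0.1]
gripper_width: 60.7
time_s: 15.05
ee_pos: [409.8, -231.7, 27.8]
ee_rot: [125.9, 89.9, 125.9]
force: [0.1, 2.2, 2.5]
gripper_width: 45.7
```

```bash
cat > box.py <<'E'
from h import *
BC=np.array([543.8,302.4,0]); BY=np.radians(80.9)
u=np.array([np.cos(BY),np.sin(BY),0]); v=np.array([-np.sin(BY),np.cos(BY),0])
def bx(x,y,z): return BC+x*u+y*v+np.array([0,0,z])
def toolbox(): 
    s,r=tool(); M=r.as_matrix(); a=M[:,0]; jb=M[:,1]
    f=lambda P:np.array([(P-BC)@u,(P-BC)@v,P[2]]).round(1)
    T=s["ee_pos"]; w=s["gripper_width"]/2+13.5
    print("box-frame: TCP",f(T),"tips L",f(T+14*a-w*jb),"R",f(T+14*a+w*jb),"| width",s["gripper_width"].round(1),"f",s["force"].round(1),"t",round(s["time_s"],2))
def target(x,y,z,tilt): return bx(x,y,z), R_des(80.9,-v,tilt)
E
python3 - <<'E'
from box import *
for nm in("scene","top"):
    X=cloud(nm,np.load(nm+"0d.npy")).reshape(-1,3)
    k=(X[:,2]>232)&(X[:,2]<250)&(np.abs(X[:,0]-544)<170)&(np.abs(X[:,1]-302)<170)
    r=cv2.minAreaRect(X[k][:,:2].astype(np.float32)); print(nm,k.sum(),np.round(r[0],1),np.round(r[1],1),round(r[2],1),np.median(X[k][:,2]))
p=np.load("scene0p.npy"); crop("s",p,320,145,455,285,5,"pics/b1.png")
T,R=target(0,0,340,0); go(T,R)
E
```

```text
scene 4866 [541.4 303.7] [245.7 266.9] 80.7 240.67811371051096
top 7298 [544.2 302. ] [241.8 261.8] 80.9 240.25017002883263
pos [ 409.8 -231.7   27.8] t 15.05 w 45.7 f [0.1 2.2 2.5]
shift cm [13.4  53.41 31.22] rows>= 16
rot [-0.001 -0.001 -0.16 ] rows>= 2
```

View pics/b1.png

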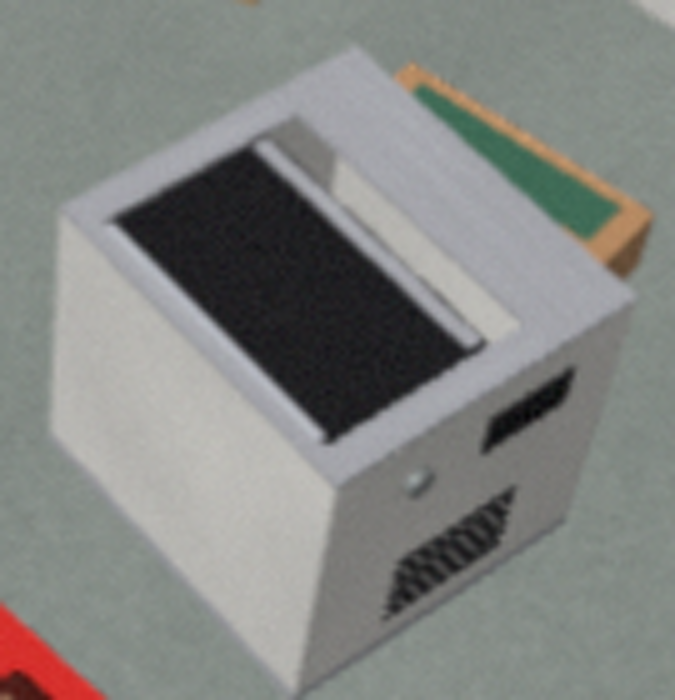

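The flap hinge is on the board side, and the free edge and slot are on the far side, so the box frame is as assumed. I'll lift and carry the sausage over.

```bash
python3 -m creep '[{"translation":[0,0,2],"delta_rot":[0,0,0]},{"translation":[0,0,4],"delta_rot":[0,0,0]},{"translation":[0,0,4],"delta_rot":[0,0,0]},{"translation":[0.5,2,3.5],"delta_rot":[0,0,0]},{"translation":[0.8,2.5,3],"delta_rot":[0,0,-0.04]}]'
python3 -m creep '[{"translation":[1,2.5,3],"delta_rot":[0,0,-0.04]},{"translation":[1,2.7,2.8],"delta_rot":[0,0,-0.04]},{"translation":[1,2.8,2.5],"delta_rot":[0,0,-0.04]},{"translation":[1,3,2.3],"delta_rot":[0,0,0]},{"translation":[0.8,3.5,2],"delta_rot":[0,0,0]}]'
python3 -m creep '[{"translation":[0.8,3.8,1],"delta_rot":[0,0,0]},{"translation":[0.8,4,0.6],"delta_rot":[0,0,0]},{"translation":[0.8,4,0],"delta_rot":[0,0,0]},{"translation":[0.8,4,0],"delta_rot":[0,0,0]},{"translation":[0.8,4,0],"delta_rot":[0,0,0]}]'
python3 - <<'E'
from box import *
toolbox(); T,R=target(-5,0,320,10); go(T,R)
E
```

```text
time_s: 15.47
ee_pos: [422.7, -187.7, 195.0]
ee_rot: [-49.2, 89.9, -51.6]
force: [1.0, 0.1, -2.4]
gripper_width: 45.8
time_s: 15.88
ee_pos: [471.2, -41.2, 320.1]
ee_rot: [-9.4, 90.0, -18.6]
force: [1.1, 0.2, -1.4]
gripper_width: 46.0
time_s: 16.3
ee_pos: [510.5, 157.9, 334.3]
ee_rot: [-172.5, 89.9, 178.4]
force: [0.9, 0.0, -1.4]
gripper_width: 46.1Traceback (most recent call last):
  File "<stdin>", line 2, in <module>
  File "box.py", line 9, in toolbox
    print("box-frame: TCP",f(T),"tips L",f(T+14*a-w*jb),"R",f(T+14*a+w*jb),"| width",s["gripper_width"].round(1),"f",s["force"].round(1),"t",round(s["time_s"],2))
                                                                                     ^^^^^^^^^^^^^^^^^^^^^^^^
AttributeError: 'float' object has no attribute 'round'
```

```bash
sed -i 's/s\["gripper_width"\].round(1)/round(float(s["gripper_width"]),1)/' box.py; python3 - <<'E'
from box import *
toolbox(); T,R=target(-13,20,320,10); go(T,R); print("depth move along a, cm per 10cm:",(10*(np.sin(np.radians(10))*u+np.array([0,0,-np.cos(np.radians(10))]))).round(2))
E
```

```text
box-frame: TCP [-148.    10.   334.3] tips L [-184.5   10.   320.3] R [-111.4   10.   320.3] | width 46.1 f [ 0.9  0.  -1.4] t 16.3
pos [510.5 157.9 334.3] t 16.3 w 46.1 f [ 0.9  0.  -1.4]
shift cm [ 1.15 13.49 -1.43] rows>= 4
rot [ 0.172 -0.029  0.   ] rows>= 2
depth move along a, cm per 10cm: [ 0.27  1.71 -9.85]
```

```bash
python3 -m creep '[{"translation":[0.3,3.5,0],"delta_rot":[0.043,-0.007,0]},{"translation":[0.3,3.5,0],"delta_rot":[0.043,-0.007,0]},{"translation":[0.3,3.5,-0.5],"delta_rot":[0.043,-0.007,0]},{"translation":[0.3,3,-0.9],"delta_rot":[0.043,-0.007,0]},{"translation":[0,0,0],"delta_rot":[0,0,0]}]'
python3 -m creep '[{"translation":[0,0,0],"delta_rot":[0,0,0]},{"translation":[0,0,0],"delta_rot":[0,0,0]}]'
python3 - <<'E'
from box import *
toolbox(); T,R=target(-13,20,320,10); go(T,R)
p,d=optics.grab_frame("scene"); crop("s",p,270,60,470,260,3,"pics/b2.png")
E
```

```text
time_s: 16.72
ee_pos: [521.7, 294.3, 317.5]
ee_rot: [91.7, 80.0, 82.8]
force: [-1.0, 0.0, -3.3]
gripper_width: 45.8
time_s: 16.88
ee_pos: [522.6, 290.4, 320.2]
ee_rot: [90.4, 80.1, 81.3]
force: [0.3, -1.3, -1.2]
gripper_width: 46.3
box-frame: TCP [-15.2  19.  320.2] tips L [-48.8  19.  300.1] R [ 23.3  19.  312.7] | width 46.3 f [ 0.3 -1.3 -1.2] t 16.88
pos [522.6 290.4 320.2] t 16.88 w 46.3 f [ 0.3 -1.3 -1.2]
shift cm [-0.06  0.23 -0.02] rows>= 1
rot [ 0.001 -0.001  0.   ] rows>= 1
```

View pics/b2.png

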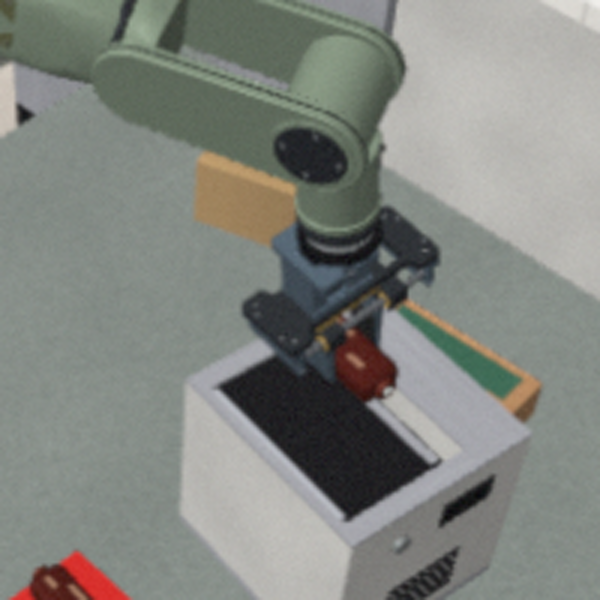

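The sausage hovers over the hatch with its end at about (365,365) in the crop. I'll push down along the tilted axis.

```bash
python3 -m creep '[{"translation":[0.05,0.5,-1.5],"delta_rot":[0,0,0]},{"translation":[0.05,0.35,-2],"delta_rot":[0,0,0]},{"translation":[0.05,0.35,-2],"delta_rot":[0,0,0]},{"translation":[0.05,0.35,-1.5],"delta_rot":[0,0,0]},{"translation":[0.03,0.2,-1],"delta_rot":[0,0,0]}]'
python3 -m creep '[{"translation":[0.04,0.2,-1.2],"delta_rot":[0,0,0]},{"translation":[0.04,0.2,-1.2],"delta_rot":[0,0,0]},{"translation":[0.04,0.2,-1.2],"delta_rot":[0,0,0]},{"translation":[0.03,0.1,-0.6],"delta_rot":[0,0,0]},{"translation":[0,0,0],"delta_rot":[0,0,0]}]'
python3 - <<'E'
from box import *
toolbox(); T,R=target(13.2,20,172.6,10); go(T,R)
p,d=optics.grab_frame("scene"); crop("s",p,270,60,470,260,3,"pics/b3.png")
E
```

```text
time_s: 17.35
ee_pos: [525.7, 307.2, 241.4]
ee_rot: [89.5, 80.0, 80.3]
force: [-0.6, -1.7, 6.9]
gripper_width: 45.6
time_s: 17.77
ee_pos: [528.0, 316.0, 200.0]
ee_rot: [89.2, 79.8, 80.0]
force: [0.5, 4.1, 4.0]
gripper_width: 46.0
box-frame: TCP [ 10.9  17.8 200. ] tips L [-22.5  17.8 179.7] R [ 49.3  17.7 192.7] | width 46.0 f [0.5 4.1 4. ] t 17.77
pos [528. 316. 200.] t 17.77 w 46.0 f [0.5 4.1 4. ]
shift cm [-0.18  0.26 -2.74] rows>= 1
rot [-0.003  0.003  0.002] rows>= 1
```

View pics/b3.png

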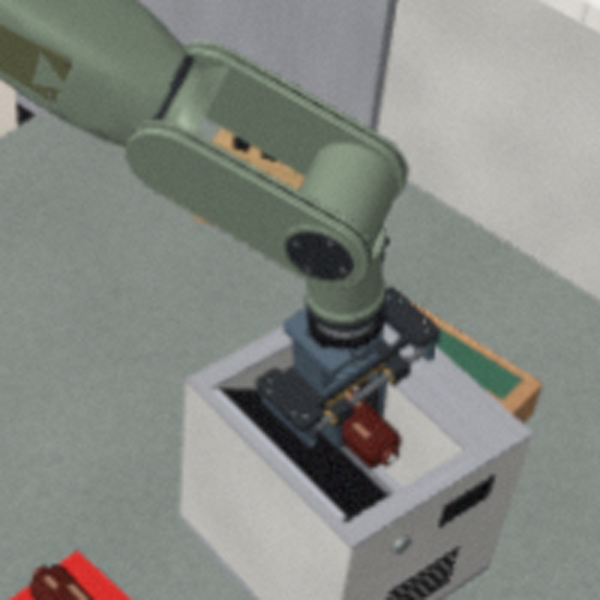

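```bash
python3 -m creep '[{"translation":[0,0.1,-0.8],"delta_rot":[0,0,0]},{"translation":[0,0.1,-0.8],"delta_rot":[0,0,0]},{"translation":[0,0.1,-0.8],"delta_rot":[0,0,0]},{"translation":[0,0,-0.3],"delta_rot":[0,0,0]},{"translation":[0,0,0],"delta_rot":[0,0,0]}]'
python3 - <<'E'
from box import *
toolbox(); T,R=target(13.2,20,172.6,10); go(T,R)
p,d=optics.grab_frame("scene"); crop("s",p,340,120,470,250,5,"pics/b4.png")
E
```

```text
time_s: 18.23
ee_pos: [527.7, 318.9, 173.2]
ee_rot: [89.2, 79.8, 80.1]
force: [0.3, 3.2, 5.2]
gripper_width: 45.7
box-frame: TCP [ 13.7  18.5 173.2] tips L [-19.6  18.5 153. ] R [ 52.   18.5 165.9] | width 45.7 f [0.3 3.2 5.2] t 18.23
pos [527.7 318.9 173.2] t 18.23 w 45.7 f [0.3 3.2 5.2]
shift cm [-0.16 -0.03 -0.06] rows>= 1
rot [-0.002  0.003  0.001] rows>= 1
```

View pics/b4.png

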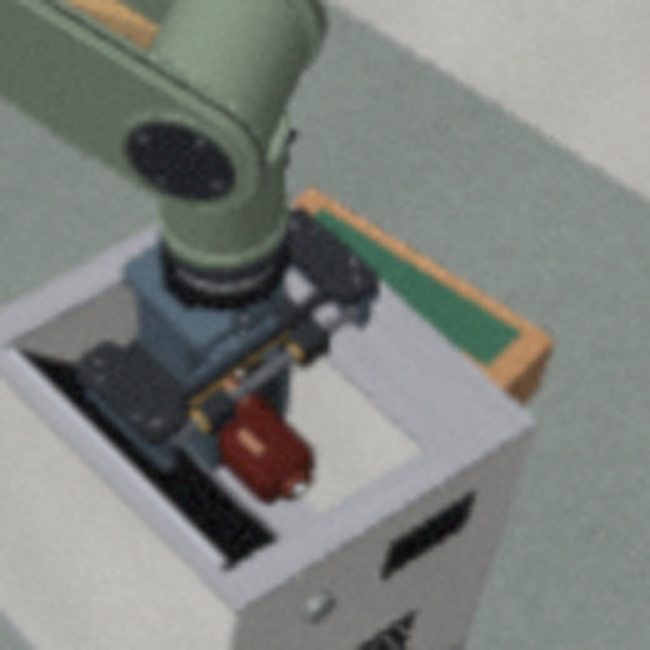

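The sausage is past the flap edge: the steel strip shows at its lower left, around (250,500). I'll open part-way to drop it while the left finger holds the flap.

```bash
python3 -m creep '[{"translation":[0,0,0],"delta_rot":[0,0,0]},{"translation":[0,0,0],"delta_rot":[0,0,0]},{"translation":[0,0,0],"delta_rot":[0,0,0]},{"translation":[0,0,0],"delta_rot":[0,0,0]},{"translation":[0,0,0],"delta_rot":[0,0,0]}]' 0.4
python3 - <<'E'
from box import *
toolbox()
p,d=optics.grab_frame("scene"); crop("s",p,340,120,470,250,5,"pics/b5.png")
E
```

```text
time_s: 18.7
ee_pos: [527.8, 320.2, 173.3]
ee_rot: [89.3, 79.7, 80.1]
force: [1.3, 5.4, 4.2]
gripper_width: 63.8
box-frame: TCP [ 15.   18.6 173.3] tips L [-27.1  18.7 151.5] R [ 62.2  18.6 167.7] | width 63.8 f [1.3 5.4 4.2] t 18.7
```

View pics/b5.png

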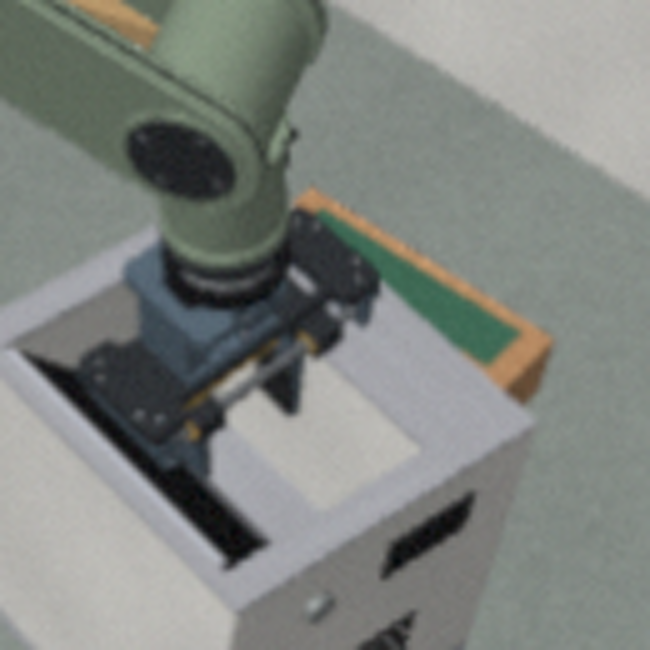

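The sausage is gone from the gripper and inside. I'll retreat along the axis.

```bash
python3 -m creep '[{"translation":[-0.03,-0.2,1],"delta_rot":[0,0,0]},{"translation":[-0.05,-0.35,2],"delta_rot":[0,0,0]},{"translation":[-0.08,-0.52,3],"delta_rot":[0,0,0]},{"translation":[-0.1,-0.6,3.5],"delta_rot":[0,0,0]},{"translation":[-0.1,-0.6,3.5],"delta_rot":[0,0,0]}]'
python3 -m creep '[{"translation":[-0.5,-3,1.5],"delta_rot":[-0.043,0.007,0]},{"translation":[-0.7,-3.8,0],"delta_rot":[-0.043,0.007,0]},{"translation":[-0.7,-3.9,0],"delta_rot":[-0.043,0.007,0]},{"translation":[-0.7,-3.9,0],"delta_rot":[-0.043,0.007,0]},{"translation":[-0.7,-3.9,0],"delta_rot":[0,0,0.06]}]' 1
python3 -m creep '[{"translation":[-0.7,-3.9,0],"delta_rot":[0,0,0.05]},{"translation":[-0.7,-3.9,0],"delta_rot":[0,0,0]},{"translation":[-0.7,-3.9,0],"delta_rot":[0,0,0]},{"translation":[-0.7,-3.9,-1],"delta_rot":[0,0,0]},{"translation":[0,0,0],"delta_rot":[0,0,0]}]'
python3 - <<'E'
from meas import *
measure(); go((418,-109,120),R_des(86.5))
p=np.load("sceneLp.npy");crop("s",p,220,120,460,360,3,"pics/b6.png")
E
```

```text
time_s: 19.17
ee_pos: [522.2, 294.9, 303.0]
ee_rot: [90.5, 80.1, 81.4]
force: [0.5, 0.3, 0.1]
gripper_width: 63.7
time_s: 19.58
ee_pos: [488.9, 109.2, 316.3]
ee_rot: [-134.9, 89.8, -140.4]
force: [0.9, -0.6, 0.3]
gripper_width: 90.9
time_s: 20.0
ee_pos: [458.7, -51.4, 305.3]
ee_rot: [-145.9, 89.6, -149.1]
force: [-0.7, 1.3, 0.4]
gripper_width: 91.1
scene 456 [418.9  20.6] [ 44.6 140.9] yaw -7.3
scene 506 [ 418.5 -109.7] [ 45.1 137.4] yaw -4.1
scene 525 [582.5  18.4] [ 46.6 137.4] yaw -5.0
scene 603 [ 562.  -243.8] [ 45.6 134.6] yaw -2.4
scanner [ 492.3 -405.4] [163.3  58.3] 4.7
top 386 [585.5  19.1] [ 45.7 127.4] yaw -2.6
top 587 [ 561.9 -242.8] [ 46.8 136.7] yaw 1.5
top 526 [412.3  22.3] [ 45.7 125.1] yaw -6.8
top 462 [ 416.1 -108.3] [45.9 99.4] yaw -3.7
pos [460.6 -46.8 306.2] t 20.1 w 91.5 f [0.4 0.2 0.4]
shift cm [ -4.26  -6.22 -18.62] rows>= 6
rot [-0.    -0.004 -0.008] rows>= 1
```

View pics/b6.png

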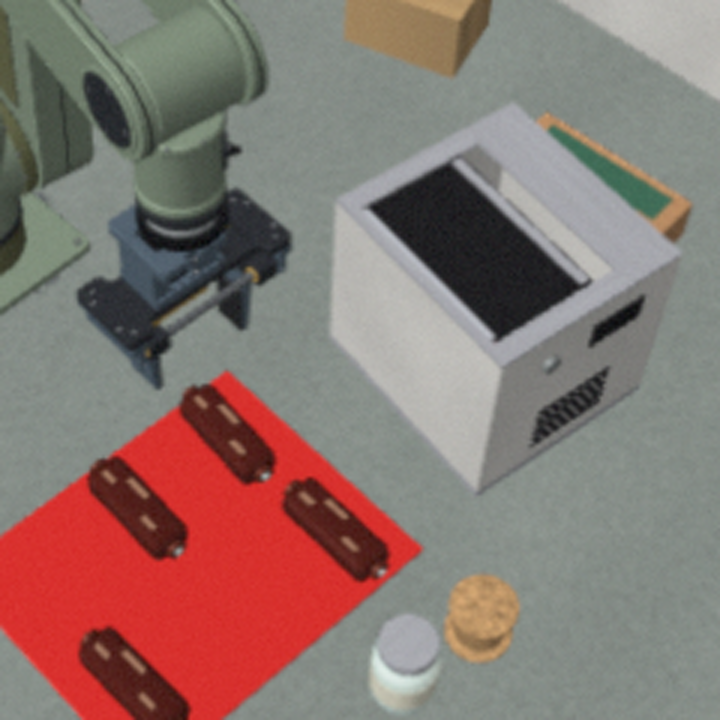

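The flap is shut again, at about (480,250) in the crop, and four sausages remain. Next is C at (418,-109).

```bash
python3 -m creep '[{"translation":[-1,-1.5,-2.5],"delta_rot":[0,0,-0.01]},{"translation":[-1,-1.6,-3.5],"delta_rot":[0,0,0]},{"translation":[-1,-1.6,-3.5],"delta_rot":[0,0,0]},{"translation":[-1,-1.5,-3.5],"delta_rot":[0,0,0]},{"translation":[-0.2,0,-3.5],"delta_rot":[0,0,0]}]'
python3 -m creep '[{"translation":[0,0,-3.5],"delta_rot":[0,0,0]},{"translation":[0,0,-2.5],"delta_rot":[0,0,0]},{"translation":[0,0,0],"delta_rot":[0,0,0]},{"translation":[0,0,0],"delta_rot":[0,0,0]}]'
python3 - <<'E'
from h import *
go((418.2,-109.3,27),R_des(86.3))
E
```

```text
time_s: 20.52
ee_pos: [418.6, -107.6, 140.7]
ee_rot: [-161.3, 89.9, -164.6]
force: [0.9, -0.1, 0.2]
gripper_width: 91.2
time_s: 20.85
ee_pos: [419.7, -106.1, 81.4]
ee_rot: [161.9, 89.8, 158.6]
force: [-0.5, 0.6, 0.6]
gripper_width: 91.4
pos [ 419.7 -106.1   81.4] t 20.85 w 91.4 f [-0.5  0.6  0.6]
shift cm [-0.15 -0.32 -5.44] rows>= 2
rot [-0.001 -0.004 -0.007] rows>= 1
```

```bash
python3 -m creep '[{"translation":[-0.15,-0.3,-2],"delta_rot":[0,0,-0.007]},{"translation":[0,0,-2.5],"delta_rot":[0,0,0]},{"translation":[0,0,-1],"delta_rot":[0,0,0]},{"translation":[0,0,0],"delta_rot":[0,0,0]},{"translation":[0,0,0],"delta_rot":[0,0,0]}]'
python3 -m creep '[{"translation":[0,0,0],"delta_rot":[0,0,0]},{"translation":[0,0,0],"delta_rot":[0,0,0]},{"translation":[0,0,0],"delta_rot":[0,0,0]},{"translation":[0,0,0],"delta_rot":[0,0,0]},{"translation":[0,0,0],"delta_rot":[0,0,0]}]' -1 35
python3 -m creep '[{"translation":[0,0,0],"delta_rot":[0,0,0]},{"translation":[0,0,0],"delta_rot":[0,0,0]},{"translation":[0,0,0],"delta_rot":[0,0,0]},{"translation":[0,0,0],"delta_rot":[0,0,0]}]'
```

```text
time_s: 21.27
ee_pos: [420.1, -110.1, 28.2]
ee_rot: [2.9, 89.9, -0.9]
force: [0.2, -0.4, 0.2]
gripper_width: 91.2
time_s: 21.68
ee_pos: [418.8, -110.2, 27.3]
ee_rot: [61.0, 90.0, 57.3]
force: [0.9, -0.0, 0.0]
gripper_width: 60.2
time_s: 22.02
ee_pos: [418.5, -109.9, 26.9]
ee_rot: [120.1, 89.9, 116.3]
force: [-0.4, 2.0, 3.4]
gripper_width: 46.0
```

```bash
python3 -m creep '[{"translation":[0,0,2],"delta_rot":[0,0,0]},{"translation":[0,0,4],"delta_rot":[0,0,0]},{"translation":[0,0,4],"delta_rot":[0,0,0]},{"translation":[0.5,1,4],"delta_rot":[0,0,0]},{"translation":[1,1.5,3.6],"delta_rot":[0,0,-0.03]}]'
python3 -m creep '[{"translation":[1,1.5,3.6],"delta_rot":[0,0,-0.03]},{"translation":[1,2,3.4],"delta_rot":[0,0,-0.03]},{"translation":[1,2.2,3.2],"delta_rot":[0,0,0]},{"translation":[1.2,3.5,1.5],"delta_rot":[0,0,0]},{"translation":[1.2,3.8,0.5],"delta_rot":[0,0,0]}]'
python3 -m creep '[{"translation":[1.2,3.8,0],"delta_rot":[0.034,-0.006,0]},{"translation":[1.2,3.8,0],"delta_rot":[0.034,-0.006,0]},{"translation":[1.2,3.8,0],"delta_rot":[0.034,-0.006,0]},{"translation":[1.2,3.8,0],"delta_rot":[0.034,-0.006,0]},{"translation":[1.2,3.6,0],"delta_rot":[0.034,-0.006,0]}]'
python3 - <<'E'
from box import *
toolbox(); T,R=target(-13,-20,320,10); go(T,R)
E
```

```text
time_s: 22.43
ee_pos: [432.2, -85.7, 204.6]
ee_rot: [-164.6, 89.9, -170.3]
force: [2.1, -0.0, -2.5]
gripper_width: 45.8
time_s: 22.85
ee_pos: [488.9, 45.3, 327.9]
ee_rot: [8.2, 89.7, -0.9]
force: [1.1, -0.6, -2.9]
gripper_width: 46.1
time_s: 23.27
ee_pos: [547.5, 234.6, 323.5]
ee_rot: [89.8, 80.1, 80.9]
force: [-0.0, -0.9, -3.0]
gripper_width: 45.6
box-frame: TCP [-66.4 -14.4 323.5] tips L [-99.7 -14.5 303.4] R [-28.2 -14.2 315.9] | width 45.6 f [-0.  -0.9 -3. ] t 23.27
pos [547.5 234.6 323.5] t 23.27 w 45.6 f [-0.  -0.9 -3. ]
shift cm [ 1.4   5.18 -0.35] rows>= 2
rot [ 0.002  0.    -0.003] rows>= 1
```

```bash
python3 -m creep '[{"translation":[0.5,2.2,0],"delta_rot":[0,0,0]},{"translation":[0.5,1.8,0],"delta_rot":[0,0,0]},{"translation":[0.3,0.8,0],"delta_rot":[0,0,0]},{"translation":[0,0,0],"delta_rot":[0,0,0]},{"translation":[0,0,0],"delta_rot":[0,0,0]}]'
python3 - <<'E'
from box import *
toolbox(); T,R=target(-13,-20,320,10); go(T,R)
E
```

```text
time_s: 23.68
ee_pos: [560.2, 280.1, 323.8]
ee_rot: [89.6, 80.2, 80.7]
force: [-0.1, -0.1, -2.9]
gripper_width: 46.1
box-frame: TCP [-19.4 -19.7 323.8] tips L [-53.  -19.9 303.8] R [ 19.  -19.6 316.2] | width 46.1 f [-0.1 -0.1 -2.9] t 23.68
pos [560.2 280.1 323.8] t 23.68 w 46.1 f [-0.1 -0.1 -2.9]
shift cm [ 0.13  0.63 -0.38] rows>= 1
rot [ 0.004  0.001 -0.003] rows>= 1
```

```bash
python3 -m creep '[{"translation":[0.1,0.8,-1.9],"delta_rot":[0,0,0]},{"translation":[0.1,0.4,-2],"delta_rot":[0,0,0]},{"translation":[0.05,0.35,-2],"delta_rot":[0,0,0]},{"translation":[0.05,0.35,-1.5],"delta_rot":[0,0,0]},{"translation":[0.03,0.2,-1],"delta_rot":[0,0,0]}]'
python3 -m creep '[{"translation":[0.04,0.2,-1.2],"delta_rot":[0,0,0]},{"translation":[0.04,0.2,-1.2],"delta_rot":[0,0,0]},{"translation":[0.04,0.2,-1.2],"delta_rot":[0,0,0]},{"translation":[0.03,0.1,-0.8],"delta_rot":[0,0,0]},{"translation":[0,0,0],"delta_rot":[0,0,0]}]'
python3 - <<'E'
from box import *
toolbox(); T,R=target(13.2,-20,172.6,10); go(T,R)
E
```

```text
time_s: 24.1
ee_pos: [563.7, 299.9, 241.0]
ee_rot: [89.0, 80.1, 80.0]
force: [-0.9, -1.6, 6.0]
gripper_width: 45.3
time_s: 24.52
ee_pos: [566.1, 308.9, 197.2]
ee_rot: [88.7, 79.9, 79.6]
force: [1.2, 4.0, 4.3]
gripper_width: 46.4
box-frame: TCP [ 10.  -20.9 197.2] tips L [-23.7 -21.1 177. ] R [ 48.5 -21.  189.9] | width 46.4 f [1.2 4.  4.3] t 24.52
pos [566.1 308.9 197.2] t 24.52 w 46.4 f [1.2 4.  4.3]
shift cm [-0.04  0.34 -2.46] rows>= 1
rot [-0.001  0.004 -0.001] rows>= 1
```

```bash
python3 -m creep '[{"translation":[0,0.1,-0.8],"delta_rot":[0,0,0]},{"translation":[0,0.1,-0.8],"delta_rot":[0,0,0]},{"translation":[0,0.1,-0.7],"delta_rot":[0,0,0]},{"translation":[0,0,-0.2],"delta_rot":[0,0,0]},{"translation":[0,0,0],"delta_rot":[0,0,0]}]'
python3 - <<'E'
from box import *
toolbox()
p,d=optics.grab_frame("scene"); crop("s",p,340,120,470,250,5,"pics/b7.png")
E
```

```text
time_s: 24.93
ee_pos: [566.3, 312.0, 173.2]
ee_rot: [88.3, 79.9, 79.4]
force: [1.3, 2.4, 4.8]
gripper_width: 45.8
box-frame: TCP [ 13.1 -20.7 173.2] tips L [-20.3 -20.8 153.1] R [ 51.4 -20.6 165.8] | width 45.8 f [1.3 2.4 4.8] t 24.93
```

View pics/b7.png

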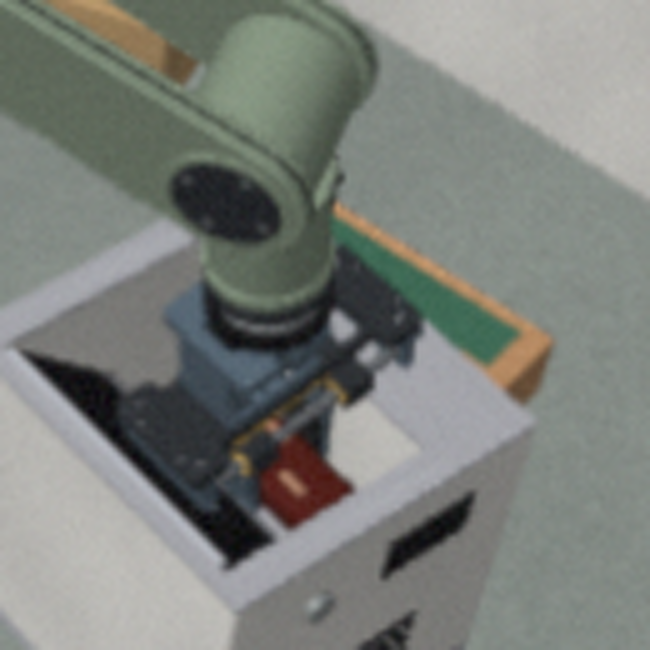

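Same geometry, with the sausage at (300,480) past the flap's strip. I'll release and retreat.

```bash
python3 -m creep '[{"translation":[0,0,0],"delta_rot":[0,0,0]},{"translation":[0,0,0],"delta_rot":[0,0,0]},{"translation":[0,0,0],"delta_rot":[0,0,0]},{"translation":[0,0,0],"delta_rot":[0,0,0]},{"translation":[0,0,0],"delta_rot":[0,0,0]}]' 0.4
python3 - <<'E'
from box import *
toolbox()
p,d=optics.grab_frame("scene"); crop("s",p,340,120,470,250,5,"pics/b8.png")
E
```

```text
time_s: 25.4
ee_pos: [566.3, 313.9, 173.2]
ee_rot: [88.5, 79.8, 79.5]
force: [1.8, 7.3, 2.1]
gripper_width: 63.5
box-frame: TCP [ 15.  -20.4 173.2] tips L [-27.1 -20.6 151.4] R [ 62.  -20.4 167.5] | width 63.5 f [1.8 7.3 2.1] t 25.4
```

View pics/b8.png

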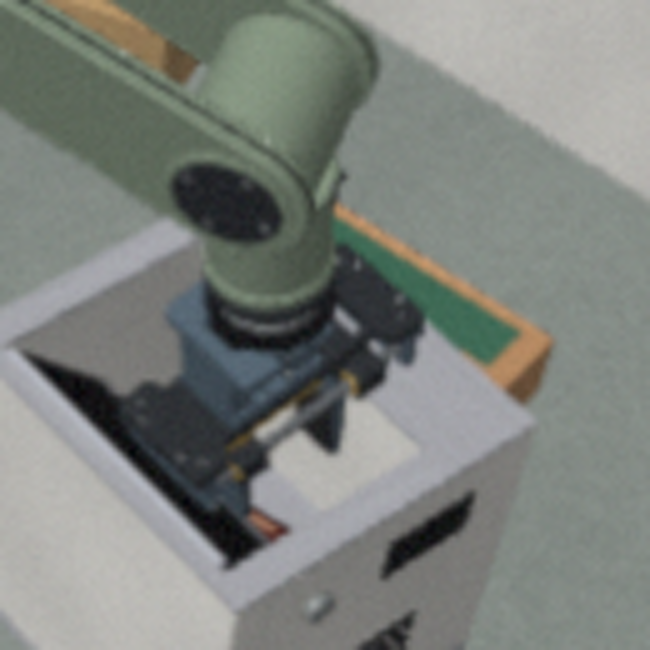

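```bash
python3 - <<'E'
from box import *
p,d=optics.grab_frame("scene"); X=cloud("scene",d)
hsv=cv2.cvtColor(p,cv2.COLOR_RGB2HSV)
for v_ in range(218,232,2):
    for u_ in range(384,400,2):
        q=hsv[v_,u_]
        if q[1]>90 and (q[0]<12 or q[0]>165):
            P=X[v_,u_]; print((u_,v_),[round(float(a),0) for a in ((P-BC)@u,(P-BC)@v,P[2])])
E
```

```text
(392, 224) [36.0, -4.0, 73.0]
(394, 226) [34.0, -15.0, 76.0]
```

The second sausage came to rest on the first: its top is at z ≈ 75 mm at box x ≈ 35, well below the flap. Retreating and going for B.

```bash
python3 -m creep '[{"translation":[-0.03,-0.2,1],"delta_rot":[0,0,0]},{"translation":[-0.05,-0.35,2],"delta_rot":[0,0,0]},{"translation":[-0.08,-0.52,3],"delta_rot":[0,0,0]},{"translation":[-0.1,-0.6,3.5],"delta_rot":[0,0,0]},{"translation":[-0.1,-0.6,3.5],"delta_rot":[0,0,0]}]'
python3 -m creep '[{"translation":[-1,-3,1.5],"delta_rot":[-0.043,0.007,0]},{"translation":[-1.5,-3.5,0],"delta_rot":[-0.043,0.007,0]},{"translation":[-1.6,-3.6,0],"delta_rot":[-0.043,0.007,0]},{"translation":[-1.6,-3.6,0],"delta_rot":[-0.043,0.007,0]},{"translation":[-1.6,-3.6,0],"delta_rot":[0,0,0.04]}]' 1
python3 -m creep '[{"translation":[-1.6,-3.6,0],"delta_rot":[0,0,0]},{"translation":[-1.5,-3,-2],"delta_rot":[0,0,0]},{"translation":[-1.5,-1,-3.5],"delta_rot":[0,0,0]},{"translation":[-1,0,-3.5],"delta_rot":[0,0,0]},{"translation":[0,0,0],"delta_rot":[0,0,0]}]'
python3 - <<'E'
from meas import *
measure(); go((418,21,70),R_des(83.2))
p=np.load("sceneLp.npy");crop("s",p,220,120,460,360,3,"pics/b9.png")
E
```

```text
time_s: 25.92
ee_pos: [560.9, 288.6, 303.0]
ee_rot: [89.6, 80.2, 80.7]
force: [0.4, -0.4, -0.3]
gripper_width: 63.7
time_s: 26.33
ee_pos: [487.3, 114.9, 316.2]
ee_rot: [-95.8, 89.8, -102.3]
force: [0.5, -0.4, 0.9]
gripper_width: 90.8
time_s: 26.75
ee_pos: [423.4, 38.4, 219.8]
ee_rot: [-163.6, 88.9, -170.3]
force: [-1.7, -0.6, -1.5]
gripper_width: 91.4
scene 458 [418.1  20.7] [ 44.1 137. ] yaw -6.7
scene 523 [581.4  18.1] [ 45.1 137.9] yaw -1.6
scene 600 [ 562.8 -244.3] [ 45.8 134.3] yaw -2.1
scanner [ 491.5 -405.1] [162.5  58.8] 4.3
top 374 [602.6  18.4] [45.6 91. ] yaw -2.7
top 581 [ 561.9 -242.4] [ 46.6 134.2] yaw 1.7
top 296 [384.   25.7] [45.5 68.2] yaw -6.7
pos [432.3  39.8 226.9] t 26.85 w 91.2 f [0.2 0.6 1.4]
shift cm [ -1.43  -1.88 -15.69] rows>= 4
rot [ 0.002 -0.    -0.003] rows>= 1
```

View pics/b9.png

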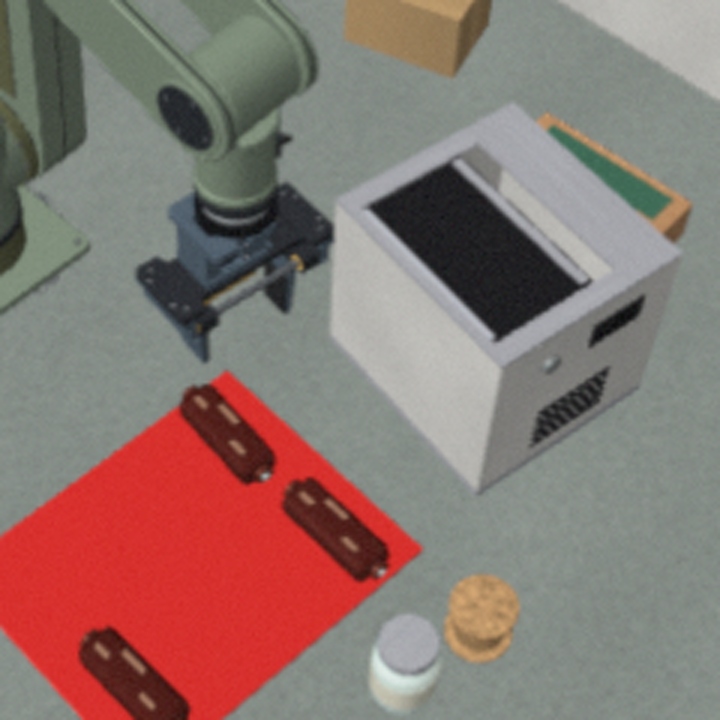

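The flap is shut, and three sausages remain on the board. Descending on B at (418,21).

```bash
python3 -m creep '[{"translation":[-0.6,-0.9,-3],"delta_rot":[0,0,0]},{"translation":[-0.8,-1,-4],"delta_rot":[0,0,0]},{"translation":[0,0,-4],"delta_rot":[0,0,0]},{"translation":[0,0,-3.5],"delta_rot":[0,0,0]},{"translation":[0,0,-1],"delta_rot":[0,0,0]}]'
python3 -m creep '[{"translation":[0,0,0],"delta_rot":[0,0,0]},{"translation":[0,0,0],"delta_rot":[0,0,0]}]'
python3 - <<'E'
from h import *
go((418,21,27),R_des(83.3))
E
```

```text
time_s: 27.27
ee_pos: [419.9, 21.5, 70.5]
ee_rot: [-101.7, 89.9, -108.3]
force: [0.4, 0.4, -0.4]
gripper_width: 91.3
time_s: 27.43
ee_pos: [422.3, 21.6, 73.7]
ee_rot: [-5.5, 89.7, -12.1]
force: [1.2, 0.3, 0.3]
gripper_width: 91.0
pos [422.3  21.6  73.7] t 27.43 w 91.0 f [1.2 0.3 0.3]
shift cm [-0.43 -0.06 -4.67] rows>= 2
rot [ 0.001  0.006 -0.002] rows>= 1
```

```bash
python3 -m creep '[{"translation":[-0.3,0,-2],"delta_rot":[0,0,0]},{"translation":[0,0,-2],"delta_rot":[0,0,0]},{"translation":[0,0,-0.6],"delta_rot":[0,0,0]},{"translation":[0,0,0],"delta_rot":[0,0,0]},{"translation":[0,0,0],"delta_rot":[0,0,0]}]'
python3 -m creep '[{"translation":[0,0,0],"delta_rot":[0,0,0]},{"translation":[0,0,0],"delta_rot":[0,0,0]},{"translation":[0,0,0],"delta_rot":[0,0,0]},{"translation":[0,0,0],"delta_rot":[0,0,0]},{"translation":[0,0,0],"delta_rot":[0,0,0]}]' -1 35
python3 -m creep '[{"translation":[0,0,0],"delta_rot":[0,0,0]},{"translation":[0,0,0],"delta_rot":[0,0,0]},{"translation":[0,0,0],"delta_rot":[0,0,0]},{"translation":[0,0,0],"delta_rot":[0,0,0]}]'
python3 - <<'E'
from box import *
T,R=target(-13,0,325,0); go(T,R)
E
```

```text
time_s: 27.85
ee_pos: [417.8, 21.4, 27.5]
ee_rot: [-6.5, 89.7, -13.1]
force: [0.7, -0.1, 0.3]
gripper_width: 91.3
time_s: 28.27
ee_pos: [416.0, 21.3, 26.5]
ee_rot: [-20.5, 89.9, -27.2]
force: [-0.5, -0.3, 0.1]
gripper_width: 61.0
time_s: 28.6
ee_pos: [415.8, 21.4, 26.2]
ee_rot: [-20.6, 89.9, -27.2]
force: [-0.7, 1.2, 1.1]
gripper_width: 45.8
pos [415.8  21.4  26.2] t 28.6 w 45.8 f [-0.7  1.2  1.1]
shift cm [12.59 26.81 29.88] rows>= 11
rot [ 0.001  0.002 -0.043] rows>= 1
```

```bash
python3 -m creep '[{"translation":[0,0,2],"delta_rot":[0,0,0]},{"translation":[0,0,4],"delta_rot":[0,0,0]},{"translation":[0,0,4],"delta_rot":[0,0,0]},{"translation":[0,0,4],"delta_rot":[0,0,0]},{"translation":[0,0,4],"delta_rot":[0,0,0]}]'
python3 -m creep '[{"translation":[0,0,4],"delta_rot":[0,0,0]},{"translation":[0,0,4],"delta_rot":[0,0,-0.04]},{"translation":[1,1.5,3],"delta_rot":[0,0,0]},{"translation":[1.5,3,1],"delta_rot":[0,0,0]},{"translation":[1.6,3.5,0],"delta_rot":[0,0,0]}]'
python3 -m creep '[{"translation":[1.7,3.7,0],"delta_rot":[0,0,0]},{"translation":[1.7,3.7,0],"delta_rot":[0,0,0]},{"translation":[1.7,3.7,0],"delta_rot":[0,0,0]},{"translation":[1.7,3.7,0],"delta_rot":[0,0,0]},{"translation":[1.5,3,0],"delta_rot":[0,0,0]}]'
python3 - <<'E'
from box import *
toolbox(); T,R=target(-12,0,325,0); go(T,R)
E
```

```text
time_s: 29.02
ee_pos: [414.5, 21.0, 207.3]
ee_rot: [-102.6, 89.9, -109.2]
force: [1.9, -0.8, -3.2]
gripper_width: 45.6
time_s: 29.43
ee_pos: [458.0, 101.1, 329.4]
ee_rot: [0.1, 89.5, -9.0]
force: [1.5, -0.4, -3.7]
gripper_width: 46.0
time_s: 29.85
ee_pos: [539.9, 281.7, 324.3]
ee_rot: [-106.9, 89.9, -115.7]
force: [0.8, -1.4, -3.6]
gripper_width: 45.7
box-frame: TCP [-21.    0.6 324.3] tips L [-57.4   0.4 310.4] R [ 15.3   0.7 310.3] | width 45.7 f [ 0.8 -1.4 -3.6] t 29.85
pos [539.9 281.7 324.3] t 29.85 w 45.7 f [ 0.8 -1.4 -3.6]
shift cm [0.2  0.88 0.07] rows>= 1
rot [ 0.002 -0.001 -0.004] rows>= 1
```

```bash
python3 -m creep '[{"translation":[0,0.2,-1],"delta_rot":[0,0,0]},{"translation":[0,0,-2],"delta_rot":[0,0,0]},{"translation":[0,0,-2],"delta_rot":[0,0,0]},{"translation":[0,0,-1.5],"delta_rot":[0,0,0]},{"translation":[0,0,-1],"delta_rot":[0,0,0]}]'
python3 - <<'E'
from box import *
toolbox(); T,R=target(-12,0,178,0); go(T,R)
E
```

```text
time_s: 30.27
ee_pos: [538.6, 280.3, 249.6]
ee_rot: [-105.7, 89.7, -114.6]
force: [-4.1, -3.8, 10.8]
gripper_width: 45.8
box-frame: TCP [-22.6   1.6 249.6] tips L [-59.1   1.5 235.8] R [ 13.7   1.7 235.5] | width 45.8 f [-4.1 -3.8 10.8] t 30.27
pos [538.6 280.3 249.6] t 30.27 w 45.8 f [-4.1 -3.8 10.8]
shift cm [ 0.33  1.03 -7.16] rows>= 2
rot [ 0.004 -0.002 -0.003] rows>= 1
```

```bash
python3 -m creep '[{"translation":[0.1,0.4,-1],"delta_rot":[0,0,0]},{"translation":[0.1,0.4,-1.2],"delta_rot":[0,0,0]},{"translation":[0.1,0.2,-1.2],"delta_rot":[0,0,0]},{"translation":[0,0,-1.2],"delta_rot":[0,0,0]},{"translation":[0,0,-0.5],"delta_rot":[0,0,0]}]'
python3 - <<'E'
from box import *
toolbox(); T,R=target(-12,0,178,0); go(T,R)
E
```

```text
time_s: 30.68
ee_pos: [543.4, 291.9, 200.6]
ee_rot: [22.3, 89.8, 13.4]
force: [-0.0, 2.1, 7.6]
gripper_width: 46.0
box-frame: TCP [-10.5  -1.3 200.6] tips L [-47.   -1.4 186.6] R [ 26.1  -1.2 186.7] | width 46.0 f [-0.   2.1  7.6] t 30.68
pos [543.4 291.9 200.6] t 30.68 w 46.0 f [-0.   2.1  7.6]
shift cm [-0.15 -0.13 -2.26] rows>= 1
rot [-0.001  0.004 -0.003] rows>= 1
```

```bash
python3 -m creep '[{"translation":[0,0,-0.8],"delta_rot":[0,0,0]},{"translation":[0,0,-0.7],"delta_rot":[0,0,0]},{"translation":[0,0,-0.4],"delta_rot":[0,0,0]},{"translation":[0,0,0],"delta_rot":[0,0,0]},{"translation":[0,0,0],"delta_rot":[0,0,0]}]'
python3 - <<'E'
from box import *
toolbox()
p,d=optics.grab_frame("scene"); crop("s",p,340,120,470,250,5,"pics/b10.png")
E
```

```text
time_s: 31.1
ee_pos: [544.0, 292.9, 183.0]
ee_rot: [39.7, 89.6, 30.7]
force: [0.2, 5.0, 6.1]
gripper_width: 45.7
box-frame: TCP [ -9.4  -1.7 183. ] tips L [-45.7  -1.9 168.9] R [ 27.   -1.7 169.2] | width 45.7 f [0.2 5.  6.1] t 31.1
```

View pics/b10.png

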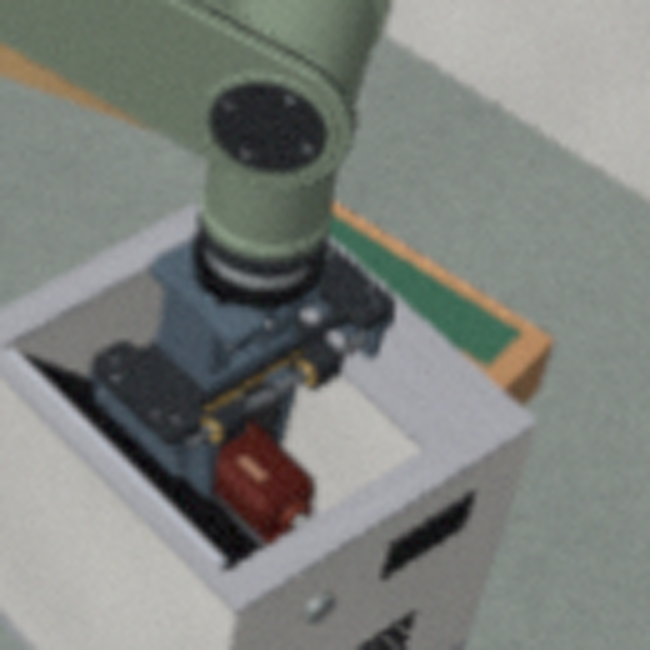

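```bash
python3 -m creep '[{"translation":[0,-0.1,-0.5],"delta_rot":[0,0,0]},{"translation":[0,0,0],"delta_rot":[0,0,0]},{"translation":[0,0,0],"delta_rot":[0,0,0]}]'
python3 -m creep '[{"translation":[0,0,0],"delta_rot":[0,0,0]},{"translation":[0,0,0],"delta_rot":[0,0,0]},{"translation":[0,0,0],"delta_rot":[0,0,0]},{"translation":[0,0,0],"delta_rot":[0,0,0]},{"translation":[0,0,0],"delta_rot":[0,0,0]}]' 0.8
python3 -m creep '[{"translation":[0,0,0],"delta_rot":[0,0,0]},{"translation":[0,0,0],"delta_rot":[0,0,0]},{"translation":[0,0,0],"delta_rot":[0,0,0]}]'
python3 - <<'E'
from box import *
toolbox()
p,d=optics.grab_frame("scene"); crop("s",p,340,120,470,250,5,"pics/b11.png")
X=cloud("scene",d); hsv=cv2.cvtColor(p,cv2.COLOR_RGB2HSV)
m=((hsv[...,1]>90)&((hsv[...,0]<12)|(hsv[...,0]>165))); Q=X[m]-BC; B=np.c_[Q@u,Q@v,Q[:,2]]
k=(abs(B[:,0])<118)&(abs(B[:,1])<128)&(B[:,2]<235); print(k.sum(), np.percentile(B[k],[5,50,95],axis=0).round(0) if k.sum() else 0)
E
```

```text
time_s: 31.4
ee_pos: [544.3, 291.6, 178.3]
ee_rot: [33.1, 89.6, 24.1]
force: [-0.5, 3.7, 6.3]
gripper_width: 45.7
time_s: 31.82
ee_pos: [543.9, 290.4, 178.1]
ee_rot: [9.4, 89.7, 0.5]
force: [-2.2, -12.4, 11.5]
gripper_width: 75.8
time_s: 32.07
ee_pos: [543.4, 287.3, 178.4]
ee_rot: [-38.0, 89.7, -47.0]
force: [-2.5, -13.1, 9.7]
gripper_width: 81.5
box-frame: TCP [-15.   -2.  178.4] tips L [-69.2  -2.1 164.5] R [ 39.2  -1.9 164.2] | width 81.5 f [ -2.5 -13.1   9.7] t 32.07
170 [[ -1. -18.  73.]
 [ 14.   6.  80.]
 [ 33.  38.  85.]]
```

View pics/b11.png

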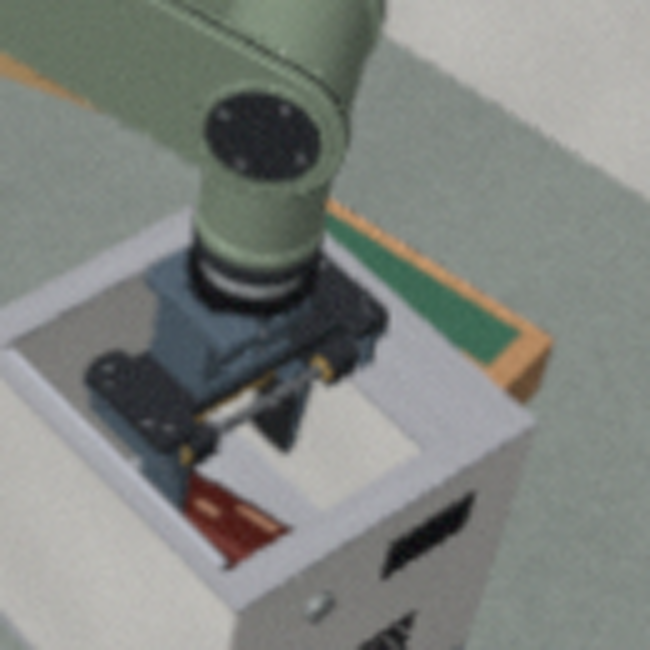

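The third sausage is in: the sausage tops visible inside are at z ≤ 85 mm. I'll retreat straight up.

```bash
python3 -m creep '[{"translation":[0,-0.2,1],"delta_rot":[0,0,0]},{"translation":[0,0,2],"delta_rot":[0,0,0]},{"translation":[0,0,3],"delta_rot":[0,0,0]},{"translation":[0,0,3.5],"delta_rot":[0,0,0]},{"translation":[0,0,3.5],"delta_rot":[0,0,0]}]' 0.6
python3 -m creep '[{"translation":[0,-2,2],"delta_rot":[0,0,0]},{"translation":[0.3,-3.5,0],"delta_rot":[0,0,0]},{"translation":[0.3,-4,0],"delta_rot":[0,0,0.05]},{"translation":[0.3,-4,0],"delta_rot":[0,0,0.05]},{"translation":[0.3,-4,0],"delta_rot":[0,0,0]}]' 1
python3 -m creep '[{"translation":[0.3,-3.5,-1],"delta_rot":[0,0,0]},{"translation":[0.5,-2.5,-2],"delta_rot":[0,0,0]},{"translation":[0.5,-1,-3],"delta_rot":[0,0,0]},{"translation":[0,0,-3],"delta_rot":[0,0,0]},{"translation":[0,0,0],"delta_rot":[0,0,0]}]'
python3 - <<'E'
from meas import *
measure(); go((582,18.5,70),R_des(87.3))
p=np.load("sceneLp.npy");crop("s",p,220,120,460,360,3,"pics/b12.png")
E
```

```text
time_s: 32.53
ee_pos: [542.4, 288.0, 307.9]
ee_rot: [-44.4, 89.9, -53.3]
force: [0.1, 0.4, -0.6]
gripper_width: 73.3
time_s: 32.95
ee_pos: [554.2, 111.2, 326.4]
ee_rot: [-49.8, 89.9, -52.8]
force: [1.1, 0.2, 0.2]
gripper_width: 91.4
time_s: 33.37
ee_pos: [564.0, 41.6, 230.3]
ee_rot: [-165.1, 89.4, -168.4]
force: [-0.9, -0.9, -0.6]
gripper_width: 91.1
scene 527 [582.1  18.7] [ 45.8 138.4] yaw -2.1
scene 604 [ 561.2 -243.5] [ 45.3 136.7] yaw -1.3
scanner [ 493.5 -404.7] [160.4  58.8] 4.0
top 586 [ 561.8 -242.3] [ 46.7 136.1] yaw 1.2
top 180 [561.3  19.6] [40.8 47.2] yaw -88.6
pos [567.3  43.  236. ] t 33.47 w 91.1 f [-0.1  1.  -0.1]
shift cm [  1.47  -2.45 -16.6 ] rows>= 5
rot [ 0.001 -0.001  0.009] rows>= 1
```

View pics/b12.png

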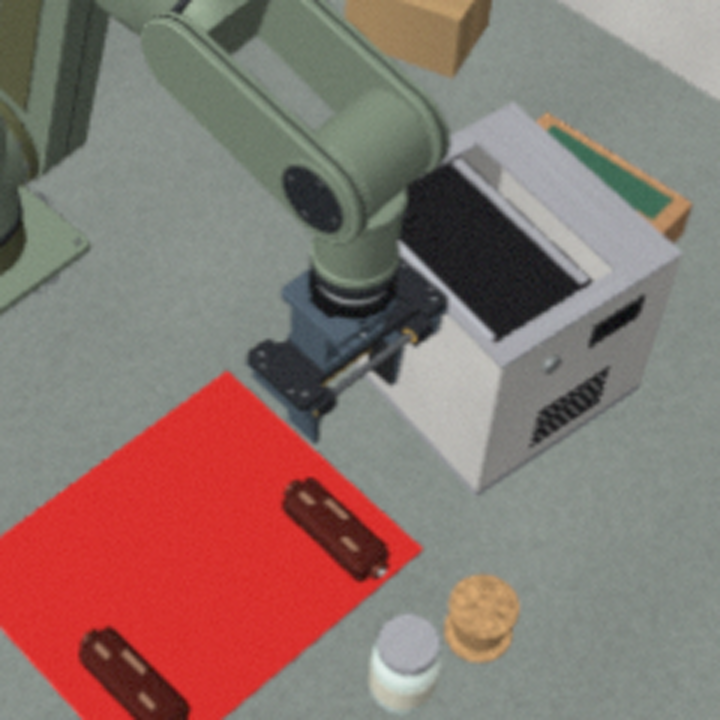

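The flap is shut. Next is A at (582,18.7).

```bash
python3 -m creep '[{"translation":[0.5,-1.2,-2.5],"delta_rot":[0,0,0.01]},{"translation":[0.7,-1.2,-4],"delta_rot":[0,0,0]},{"translation":[0.2,0,-4],"delta_rot":[0,0,0]},{"translation":[0,0,-4],"delta_rot":[0,0,0]},{"translation":[0,0,-2],"delta_rot":[0,0,0]}]'
python3 -m creep '[{"translation":[0,0,0],"delta_rot":[0,0,0]},{"translation":[0,0,0],"delta_rot":[0,0,0]}]'
python3 - <<'E'
from h import *
go((582,18.7,27),R_des(87.5))
E
```

```text
time_s: 33.88
ee_pos: [581.1, 19.8, 70.0]
ee_rot: [-115.2, 89.9, -117.7]
force: [-0.3, -0.1, -0.1]
gripper_width: 90.9
time_s: 34.05
ee_pos: [583.1, 19.9, 73.2]
ee_rot: [-16.0, 89.8, -18.6]
force: [0.5, -0.4, 1.0]
gripper_width: 91.0
pos [583.1  19.9  73.2] t 34.05 w 91.0 f [ 0.5 -0.4  1. ]
shift cm [-0.11 -0.12 -4.62] rows>= 2
rot [0.001 0.003 0.001] rows>= 1
```

```bash
python3 -m creep '[{"translation":[0,-0.1,-2],"delta_rot":[0,0,0]},{"translation":[0,0,-2],"delta_rot":[0,0,0]},{"translation":[0,0,-0.6],"delta_rot":[0,0,0]},{"translation":[0,0,0],"delta_rot":[0,0,0]},{"translation":[0,0,0],"delta_rot":[0,0,0]}]'
python3 -m creep '[{"translation":[0,0,0],"delta_rot":[0,0,0]},{"translation":[0,0,0],"delta_rot":[0,0,0]},{"translation":[0,0,0],"delta_rot":[0,0,0]},{"translation":[0,0,0],"delta_rot":[0,0,0]},{"translation":[0,0,0],"delta_rot":[0,0,0]}]' -1 35
python3 -m creep '[{"translation":[0,0,0],"delta_rot":[0,0,0]},{"translation":[0,0,0],"delta_rot":[0,0,0]},{"translation":[0,0,0],"delta_rot":[0,0,0]},{"translation":[0,0,0],"delta_rot":[0,0,0]}]'
python3 - <<'E'
from box import *
T,R=target(-12,-20,325,0); go(T,R)
E
```

```text
time_s: 34.47
ee_pos: [583.4, 18.7, 28.0]
ee_rot: [-8.1, 89.7, -10.7]
force: [-0.4, 0.6, 0.3]
gripper_width: 91.5
time_s: 34.88
ee_pos: [581.8, 18.4, 26.2]
ee_rot: [-22.6, 89.9, -25.3]
force: [-0.1, -0.3, 0.6]
gripper_width: 60.7
time_s: 35.22
ee_pos: [581.7, 18.7, 25.8]
ee_rot: [-16.0, 89.9, -18.6]
force: [-0.4, 2.2, 0.9]
gripper_width: 45.7
pos [581.7  18.7  25.8] t 35.22 w 45.7 f [-0.4  2.2  0.9]
shift cm [-2.   26.87 29.92] rows>= 11
rot [ 0.001  0.002 -0.113] rows>= 1
```

```bash
python3 -m creep '[{"translation":[0,0,2],"delta_rot":[0,0,0]},{"translation":[0,0,4],"delta_rot":[0,0,0]},{"translation":[0,0,4],"delta_rot":[0,0,-0.03]},{"translation":[0,0,4],"delta_rot":[0,0,-0.03]},{"translation":[0,0,4],"delta_rot":[0,0,-0.03]}]'
python3 -m creep '[{"translation":[0,0,4],"delta_rot":[0,0,-0.02]},{"translation":[0,0,4],"delta_rot":[0,0,0]},{"translation":[0,1.5,3],"delta_rot":[0,0,0]},{"translation":[-0.2,3,1],"delta_rot":[0,0,0]},{"translation":[-0.3,3.5,0],"delta_rot":[0,0,0]}]'
python3 -m creep '[{"translation":[-0.3,3.8,0],"delta_rot":[0,0,0]},{"translation":[-0.3,3.9,0],"delta_rot":[0,0,0]},{"translation":[-0.3,3.9,0],"delta_rot":[0,0,0]},{"translation":[-0.3,3.9,0],"delta_rot":[0,0,0]},{"translation":[-0.3,3.2,0],"delta_rot":[0,0,0]}]'
python3 -m creep '[{"translation":[0,0,0],"delta_rot":[0,0,0]},{"translation":[0,0,0],"delta_rot":[0,0,0]}]'
python3 - <<'E'
from box import *
toolbox(); T,R=target(-12,-20,325,0); go(T,R)
E
```

```text
time_s: 35.63
ee_pos: [580.7, 18.2, 206.7]
ee_rot: [-106.6, 89.9, -114.4]
force: [1.6, -0.5, -2.6]
gripper_width: 45.5
time_s: 36.05
ee_pos: [578.0, 97.8, 329.2]
ee_rot: [-1.0, 89.5, -10.1]
force: [0.7, 0.6, -3.2]
gripper_width: 46.0
time_s: 36.47
ee_pos: [560.7, 287.8, 324.5]
ee_rot: [-99.8, 89.9, -108.7]
force: [0.2, 0.2, -3.1]
gripper_width: 46.1
time_s: 36.63
ee_pos: [560.9, 286.7, 324.1]
ee_rot: [-98.6, 89.8, -107.4]
force: [0.7, -2.1, -2.9]
gripper_width: 45.6
box-frame: TCP [-12.8 -19.4 324.1] tips L [-49.2 -19.6 310.2] R [ 23.5 -19.2 310. ] | width 45.6 f [ 0.7 -2.1 -2.9] t 36.63
pos [560.9 286.7 324.1] t 36.63 w 45.6 f [ 0.7 -2.1 -2.9]
shift cm [0.07 0.07 0.09] rows>= 1
rot [ 0.003 -0.001 -0.006] rows>= 1
```

```bash
python3 -m creep '[{"translation":[0,0.1,-1.5],"delta_rot":[0,0,0]},{"translation":[0,0.1,-2],"delta_rot":[0,0,0]},{"translation":[0,0,-2],"delta_rot":[0,0,0]},{"translation":[0,0,-1.5],"delta_rot":[0,0,0]},{"translation":[0,0,-1],"delta_rot":[0,0,0]}]'
python3 -m creep '[{"translation":[0,0,-1],"delta_rot":[0,0,0]},{"translation":[0,0,-1.2],"delta_rot":[0,0,0]},{"translation":[0,0,-1.2],"delta_rot":[0,0,0]},{"translation":[0,0,-1.2],"delta_rot":[0,0,0]},{"translation":[0,0,-0.5],"delta_rot":[0,0,0]}]'
python3 - <<'E'
from box import *
toolbox(); T,R=target(-12,-20,178,0); go(T,R)
E
```

```text
time_s: 37.05
ee_pos: [561.3, 284.7, 245.4]
ee_rot: [-80.6, 89.7, -89.6]
force: [-2.5, -2.8, 9.0]
gripper_width: 46.0
time_s: 37.47
ee_pos: [563.0, 287.0, 196.2]
ee_rot: [23.0, 89.7, 14.0]
force: [-0.1, 1.7, 8.3]
gripper_width: 45.6
box-frame: TCP [-12.1 -21.4 196.2] tips L [-48.4 -21.5 182.2] R [ 24.2 -21.4 182.3] | width 45.6 f [-0.1  1.7  8.3] t 37.47
pos [563.  287.  196.2] t 37.47 w 45.6 f [-0.1  1.7  8.3]
shift cm [-0.13  0.04 -1.82] rows>= 1
rot [-0.001  0.005 -0.001] rows>= 1
```

```bash
python3 -m creep '[{"translation":[0,0,-0.8],"delta_rot":[0,0,0]},{"translation":[0,0,-0.7],"delta_rot":[0,0,0]},{"translation":[0,0,-0.3],"delta_rot":[0,0,0]},{"translation":[0,0,0],"delta_rot":[0,0,0]},{"translation":[0,0,0],"delta_rot":[0,0,0]}]'
python3 -m creep '[{"translation":[0,0,0],"delta_rot":[0,0,0]},{"translation":[0,0,0],"delta_rot":[0,0,0]},{"translation":[0,0,0],"delta_rot":[0,0,0]},{"translation":[0,0,0],"delta_rot":[0,0,0]},{"translation":[0,0,0],"delta_rot":[0,0,0]}]' 0.7
python3 -m creep '[{"translation":[0,0,0],"delta_rot":[0,0,0]},{"translation":[0,0,0],"delta_rot":[0,0,0]},{"translation":[0,0,0],"delta_rot":[0,0,0]}]'
python3 - <<'E'
from box import *
toolbox()
p,d=optics.grab_frame("scene"); crop("s",p,340,120,470,250,5,"pics/b13.png")
X=cloud("scene",d); hsv=cv2.cvtColor(p,cv2.COLOR_RGB2HSV)
m=((hsv[...,1]>90)&((hsv[...,0]<12)|(hsv[...,0]>165))); Q=X[m]-BC; B=np.c_[Q@u,Q@v,Q[:,2]]
k=(abs(B[:,0])<118)&(abs(B[:,1])<128)&(B[:,2]<235); print(k.sum(), np.percentile(B[k],[5,50,95],axis=0).round(0) if k.sum() else 0)
E
```

```text
time_s: 37.88
ee_pos: [563.8, 288.2, 179.6]
ee_rot: [34.8, 89.5, 25.8]
force: [0.2, 5.9, 5.4]
gripper_width: 45.9
time_s: 38.3
ee_pos: [564.2, 291.7, 179.2]
ee_rot: [59.8, 89.2, 50.7]
force: [2.1, 13.5, 0.2]
gripper_width: 75.7
time_s: 38.55
ee_pos: [564.3, 291.9, 179.2]
ee_rot: [59.9, 89.2, 50.9]
force: [1.6, 13.2, 0.7]
gripper_width: 77.5
box-frame: TCP [ -7.1 -21.9 179.2] tips L [-59.2 -22.  164.5] R [ 45.3 -21.9 165.9] | width 77.5 f [ 1.6 13.2  0.7] t 38.55
105 [[-29. -20.  76.]
 [ 20.  -5.  80.]
 [ 33.  19. 135.]]
```

View pics/b13.png

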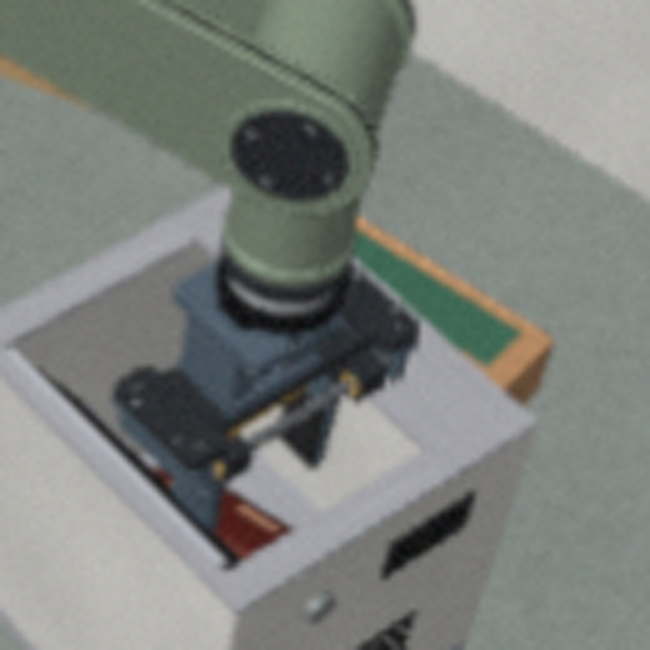

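```bash
python3 - <<'E'
from box import *
for n in ("scene","top"):
    p,d=optics.grab_frame(n)
    X=cloud(n,d); hsv=cv2.cvtColor(p,cv2.COLOR_RGB2HSV)
    m=((hsv[...,1]>90)&((hsv[...,0]<12)|(hsv[...,0]>165)))
    Q=X-BC; B=np.stack([Q@u,Q@v,Q[...,2]],-1)
    k=m&(abs(B[...,0])<118)&(abs(B[...,1])<128)&(B[...,2]<235)
    nn,l,s,c=cv2.connectedComponentsWithStats(k.astype(np.uint8))
    for i in range(1,nn):
        if s[i,4]>2: print(n,s[i],np.median(B[l==i],0).round(0),B[l==i].min(0).round(0),B[l==i].max(0).round(0))
    if n=="top": crop("t",p,175,165,295,290,5,"pics/b14.png")
    else: crop("s",p,355,185,415,240,12,"pics/b15.png")
E
```

```text
scene [372 215   2   2   4] [-37.  20. 148.] [-51.   9.  43.] [ 27.  79. 166.]
scene [383 219  14  12 100] [19. -5. 81.] [-39. -47.  73.] [ 39.  20. 146.]
top [226 228  17  12 120] [25. -2. 79.] [ -2. -16.  45.] [46. 18. 88.]
```

View pics/b14.png

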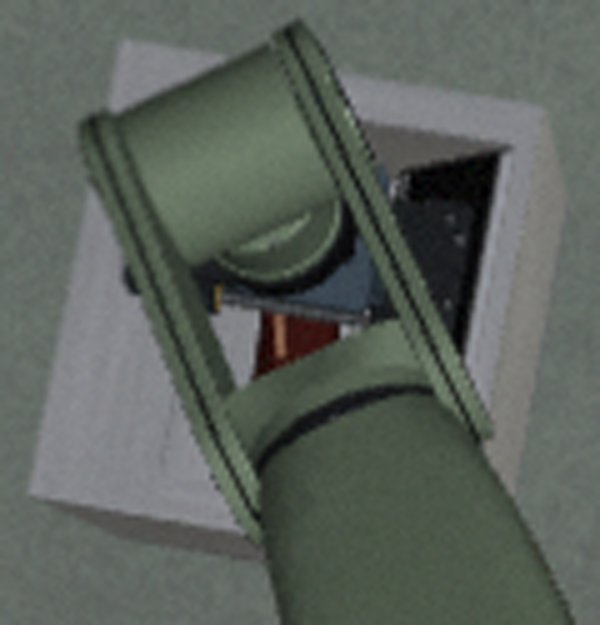

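View pics/b15.png

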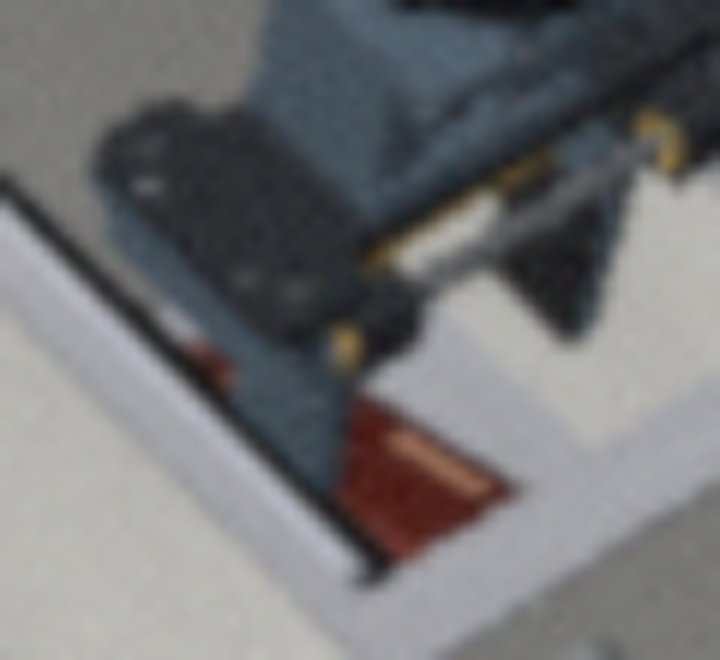

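The visible tops are at z ≈ 80 and 43 mm; the 135 to 166 values are mixed edge pixels. So the pile is low and the fourth sausage is inside. Retreating.

```bash
python3 -m creep '[{"translation":[0,0,1],"delta_rot":[0,0,0]},{"translation":[0,0,2],"delta_rot":[0,0,0]},{"translation":[0,0,3],"delta_rot":[0,0,0]},{"translation":[0,0,3.5],"delta_rot":[0,0,0]},{"translation":[0,0,3.5],"delta_rot":[0,0,0]}]' 0.5
python3 -m creep '[{"translation":[0,-2,2],"delta_rot":[0,0,0]},{"translation":[0,-3.5,0],"delta_rot":[0,0,0]},{"translation":[0,-4,0],"delta_rot":[0,0,0.05]},{"translation":[0,-4,0],"delta_rot":[0,0,0.05]},{"translation":[0,-4,0],"delta_rot":[0,0,0.04]}]' 1
python3 -m creep '[{"translation":[0,-4,0],"delta_rot":[0,0,0]},{"translation":[0,-4,0],"delta_rot":[0,0,0]},{"translation":[0,-4,0],"delta_rot":[0,0,0]},{"translation":[0,-4,0],"delta_rot":[0,0,0]},{"translation":[0,-4,0],"delta_rot":[0,0,0]}]'
python3 -m creep '[{"translation":[0,-4,0],"delta_rot":[0,0,0]},{"translation":[0,-3.5,-1],"delta_rot":[0,0,0]},{"translation":[0,-3,-2],"delta_rot":[0,0,0]},{"translation":[0,0,-3],"delta_rot":[0,0,0]},{"translation":[0,0,0],"delta_rot":[0,0,0]}]'
python3 - <<'E'
from meas import *
measure(); go((562,-243,70),R_des(89.5))
p=np.load("sceneLp.npy");crop("s",p,220,120,460,380,2.3,"pics/b16.png")
E
```

```text
time_s: 39.12
ee_pos: [561.9, 286.4, 309.2]
ee_rot: [-11.6, 89.8, -20.6]
force: [0.3, 0.2, -0.5]
gripper_width: 68.2
time_s: 39.53
ee_pos: [561.4, 109.5, 327.6]
ee_rot: [-25.9, 89.8, -26.7]
force: [-0.4, 0.2, 0.2]
gripper_width: 90.9
time_s: 39.95
ee_pos: [560.8, -90.9, 327.6]
ee_rot: [-32.4, 89.8, -33.4]
force: [1.1, -0.3, -0.7]
gripper_width: 91.1
time_s: 40.37
ee_pos: [558.0, -194.5, 261.6]
ee_rot: [166.9, 89.5, 165.7]
force: [-1.3, -0.0, -1.3]
gripper_width: 90.7
scene 605 [ 561.6 -243.5] [ 45.3 136.5] yaw -2.4
scanner [ 493.5 -412. ] [163.8  58.7] 11.4
top 164 [ 563.9 -243.1] [40.9 45.9] yaw 88.3
pos [ 560.8 -193.2  266.8] t 40.47 w 91.3 f [0.2 1.2 0.9]
shift cm [  0.12  -4.98 -19.68] rows>= 6
rot [0.    0.    0.009] rows>= 1
```

View pics/b16.png

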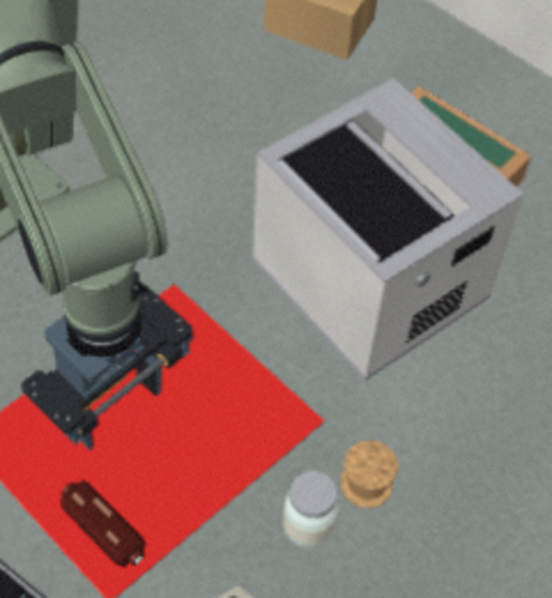

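The flap is shut, and the last sausage is at (562,-243).

```bash
python3 -m creep '[{"translation":[0,-2,-3],"delta_rot":[0,0,0]},{"translation":[0,-2,-3.5],"delta_rot":[0,0,0]},{"translation":[0,-1,-4],"delta_rot":[0,0,0]},{"translation":[0,0,-4],"delta_rot":[0,0,0]},{"translation":[0,0,-4],"delta_rot":[0,0,0]}]'
python3 -m creep '[{"translation":[0,0,-1],"delta_rot":[0,0,0]},{"translation":[0,0,0],"delta_rot":[0,0,0]},{"translation":[0,0,0],"delta_rot":[0,0,0]}]'
python3 - <<'E'
from h import *
go((562,-243.3,27),R_des(89.2))
E
```

```text
time_s: 40.88
ee_pos: [563.6, -243.3, 83.3]
ee_rot: [-25.8, 89.5, -26.6]
force: [0.4, -0.2, 0.1]
gripper_width: 90.9
time_s: 41.13
ee_pos: [563.6, -242.8, 74.3]
ee_rot: [-26.4, 89.7, -27.3]
force: [0.5, -0.4, 0.7]
gripper_width: 91.5
pos [ 563.6 -242.8   74.3] t 41.13 w 91.5 f [ 0.5 -0.4  0.7]
shift cm [-0.16 -0.05 -4.73] rows>= 2
rot [0.003 0.005 0.001] rows>= 1
```

```bash
python3 -m creep '[{"translation":[0,0,-2],"delta_rot":[0,0,0]},{"translation":[0,0,-2],"delta_rot":[0,0,0]},{"translation":[0,0,-0.7],"delta_rot":[0,0,0]},{"translation":[0,0,0],"delta_rot":[0,0,0]},{"translation":[0,0,0],"delta_rot":[0,0,0]}]'
python3 -m creep '[{"translation":[0,0,0],"delta_rot":[0,0,0]},{"translation":[0,0,0],"delta_rot":[0,0,0]},{"translation":[0,0,0],"delta_rot":[0,0,0]},{"translation":[0,0,0],"delta_rot":[0,0,0]},{"translation":[0,0,0],"delta_rot":[0,0,0]}]' -1 35
python3 -m creep '[{"translation":[0,0,0],"delta_rot":[0,0,0]},{"translation":[0,0,0],"delta_rot":[0,0,0]},{"translation":[0,0,0],"delta_rot":[0,0,0]},{"translation":[0,0,0],"delta_rot":[0,0,0]}]'
python3 - <<'E'
from box import *
T,R=target(-12,20,325,0); go(T,R)
E
```

```text
time_s: 41.55
ee_pos: [563.2, -243.0, 27.0]
ee_rot: [-26.3, 89.7, -27.2]
force: [0.3, 0.1, 0.9]
gripper_width: 91.3
time_s: 41.97
ee_pos: [561.8, -242.6, 25.2]
ee_rot: [-29.2, 89.9, -30.1]
force: [-1.0, 0.7, 0.3]
gripper_width: 60.8
time_s: 42.3
ee_pos: [561.6, -242.5, 24.8]
ee_rot: [-26.4, 89.9, -27.3]
force: [-1.4, -0.1, 1.4]
gripper_width: 45.8
pos [ 561.6 -242.5   24.8] t 42.3 w 45.8 f [-1.4 -0.1  1.4]
shift cm [-3.95 53.62 30.02] rows>= 16
rot [ 0.001  0.001 -0.143] rows>= 2
```

```bash
python3 -m creep '[{"translation":[0,0,2],"delta_rot":[0,0,0]},{"translation":[0,0,4],"delta_rot":[0,0,0]},{"translation":[0,0,4],"delta_rot":[0,0,-0.03]},{"translation":[0,1,4],"delta_rot":[0,0,-0.03]},{"translation":[0,2,3.5],"delta_rot":[0,0,-0.03]}]'
python3 -m creep '[{"translation":[-0.3,2,3.5],"delta_rot":[0,0,-0.03]},{"translation":[-0.3,2.2,3.3],"delta_rot":[0,0,-0.02]},{"translation":[-0.3,2.8,3],"delta_rot":[0,0,0]},{"translation":[-0.3,3.3,2.2],"delta_rot":[0,0,0]},{"translation":[-0.3,3.8,0.5],"delta_rot":[0,0,0]}]'
python3 -m creep '[{"translation":[-0.3,4,0],"delta_rot":[0,0,0]},{"translation":[-0.3,4,0],"delta_rot":[0,0,0]},{"translation":[-0.3,4,0],"delta_rot":[0,0,0]},{"translation":[-0.3,4,0],"delta_rot":[0,0,0]},{"translation":[-0.3,4,0],"delta_rot":[0,0,0]}]'
python3 -m creep '[{"translation":[-0.3,4,0],"delta_rot":[0,0,0]},{"translation":[-0.3,4,0],"delta_rot":[0,0,0]},{"translation":[-0.2,4,0],"delta_rot":[0,0,0]},{"translation":[0,3.5,0],"delta_rot":[0,0,0]},{"translation":[0,0,0],"delta_rot":[0,0,0]}]'
python3 - <<'E'
from box import *
toolbox(); T,R=target(-12,18,325,0); go(T,R)
E
```

```text
time_s: 42.72
ee_pos: [561.6, -214.0, 201.7]
ee_rot: [-43.7, 89.8, -50.0]
force: [0.1, -0.5, -3.3]
gripper_width: 46.3
time_s: 43.13
ee_pos: [547.7, -71.4, 328.9]
ee_rot: [-9.6, 89.5, -18.7]
force: [0.1, 0.6, -2.4]
gripper_width: 45.5
time_s: 43.55
ee_pos: [530.7, 130.1, 324.1]
ee_rot: [-75.6, 89.9, -84.5]
force: [1.3, -0.0, -2.0]
gripper_width: 45.8
time_s: 43.97
ee_pos: [522.6, 289.7, 323.0]
ee_rot: [121.9, 89.9, 113.3]
force: [1.0, -0.8, -3.2]
gripper_width: 45.6
box-frame: TCP [-15.9  18.9 323. ] tips L [-52.2  18.6 309. ] R [ 20.4  19.2 309.1] | width 45.6 f [ 1.  -0.8 -3.2] t 43.97
pos [522.6 289.7 323. ] t 43.97 w 45.6 f [ 1.  -0.8 -3.2]
shift cm [0.15 0.37 0.2 ] rows>= 1
rot [-0.002 -0.001 -0.009] rows>= 1
```

```bash
python3 -m creep '[{"translation":[0.1,0.4,-1.5],"delta_rot":[0,0,0]},{"translation":[0,0.1,-2],"delta_rot":[0,0,0]},{"translation":[0,0,-2],"delta_rot":[0,0,0]},{"translation":[0,0,-1.5],"delta_rot":[0,0,0]},{"translation":[0,0,-1],"delta_rot":[0,0,0]}]'
python3 -m creep '[{"translation":[0,0,-1],"delta_rot":[0,0,0]},{"translation":[0,0,-1.2],"delta_rot":[0,0,0]},{"translation":[0,0,-1.2],"delta_rot":[0,0,0]},{"translation":[0,0,-1.2],"delta_rot":[0,0,0]},{"translation":[0,0,-0.5],"delta_rot":[0,0,0]}]'
python3 - <<'E'
from box import *
toolbox(); T,R=target(-12,18,178,0); go(T,R)
E
```

```text
time_s: 44.38
ee_pos: [523.9, 287.3, 244.0]
ee_rot: [-89.1, 89.8, -98.0]
force: [-3.1, -4.3, 9.7]
gripper_width: 45.7
time_s: 44.8
ee_pos: [525.9, 289.1, 195.3]
ee_rot: [22.3, 89.7, 13.3]
force: [-0.6, 2.3, 11.5]
gripper_width: 46.0
box-frame: TCP [-16.   15.5 195.3] tips L [-52.4  15.4 181.2] R [ 20.5  15.6 181.4] | width 46.0 f [-0.6  2.3 11.5] t 44.8
pos [525.9 289.1 195.3] t 44.8 w 46.0 f [-0.6  2.3 11.5]
shift cm [-0.18  0.43 -1.73] rows>= 1
rot [-0.001  0.006 -0.003] rows>= 1
```

```bash
python3 -m creep '[{"translation":[0,0.2,-0.8],"delta_rot":[0,0,0]},{"translation":[0,0.1,-0.7],"delta_rot":[0,0,0]},{"translation":[0,0,-0.3],"delta_rot":[0,0,0]},{"translation":[0,0,0],"delta_rot":[0,0,0]},{"translation":[0,0,0],"delta_rot":[0,0,0]}]'
python3 - <<'E'
from box import *
toolbox()
p,d=optics.grab_frame("scene"); crop("s",p,340,120,470,250,5,"pics/b17.png")
E
```

```text
time_s: 45.22
ee_pos: [526.5, 293.5, 178.0]
ee_rot: [40.8, 89.5, 31.9]
force: [1.0, 5.6, 7.2]
gripper_width: 45.8
box-frame: TCP [-11.5  15.6 178. ] tips L [-47.9  15.5 163.8] R [ 25.   15.6 164.2] | width 45.8 f [1.  5.6 7.2] t 45.22
```

View pics/b17.png

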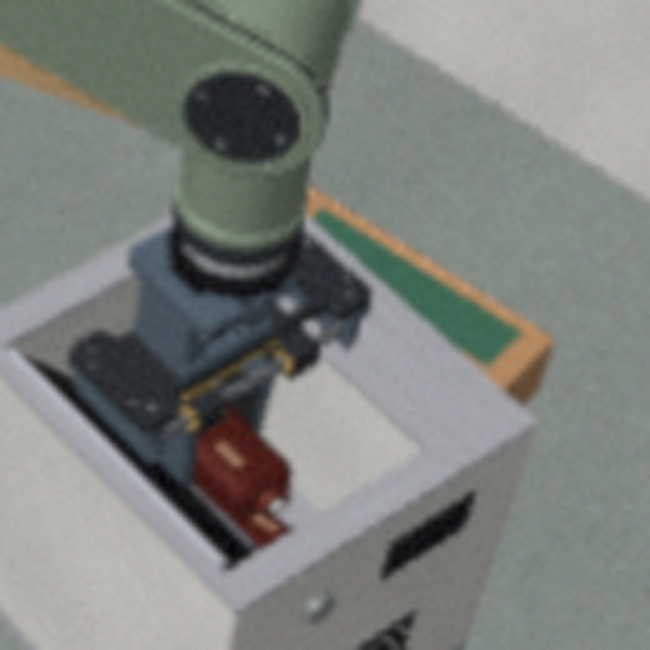

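The last sausage is in the hatch, with its end at about (275,500) in the crop. Releasing.

```bash
python3 -m creep '[{"translation":[0,0,0],"delta_rot":[0,0,0]},{"translation":[0,0,0],"delta_rot":[0,0,0]},{"translation":[0,0,0],"delta_rot":[0,0,0]},{"translation":[0,0,0],"delta_rot":[0,0,0]},{"translation":[0,0,0],"delta_rot":[0,0,0]}]' 0.7
python3 -m creep '[{"translation":[0,0,0],"delta_rot":[0,0,0]},{"translation":[0,0,0],"delta_rot":[0,0,0]},{"translation":[0,0,0],"delta_rot":[0,0,0]}]'
python3 - <<'E'
from box import *
toolbox()
for n in ("scene","top"):
    p,d=optics.grab_frame(n)
    X=cloud(n,d); hsv=cv2.cvtColor(p,cv2.COLOR_RGB2HSV)
    m=((hsv[...,1]>90)&((hsv[...,0]<12)|(hsv[...,0]>165)))
    Q=X-BC; B=np.stack([Q@u,Q@v,Q[...,2]],-1)
    k=m&(abs(B[...,0])<118)&(abs(B[...,1])<128)&(B[...,2]<235)
    nn,l,s,c=cv2.connectedComponentsWithStats(k.astype(np.uint8))
    for i in range(1,nn):
        if s[i,4]>2: print(n,s[i],np.median(B[l==i],0).round(0),B[l==i].min(0).round(0),B[l==i].max(0).round(0))
    if n=="scene": crop("s",p,340,120,470,250,5,"pics/b18.png")
E
```

```text
time_s: 45.68
ee_pos: [526.3, 293.5, 177.7]
ee_rot: [41.5, 89.6, 32.5]
force: [0.9, -2.8, 7.0]
gripper_width: 76.0
time_s: 45.93
ee_pos: [526.2, 292.6, 177.8]
ee_rot: [38.4, 89.6, 29.4]
force: [0.0, -0.6, 4.6]
gripper_width: 77.5
box-frame: TCP [-12.5  15.9 177.8] tips L [-64.7  15.7 163.6] R [ 39.8  15.9 164. ] | width 77.5 f [ 0.  -0.6  4.6] t 45.93
scene [374 214  23  18 196] [-13.  -5. 121.] [-57. -41.  48.] [ 42.  67. 185.]
top [252 205   4  14  33] [-28. -73.  90.] [-38. -97.  74.] [-22. -54. 131.]
top [224 241  23  16 175] [22. 41. 75.] [-31.  23.  37.] [ 46.  70. 134.]
```

View pics/b18.png

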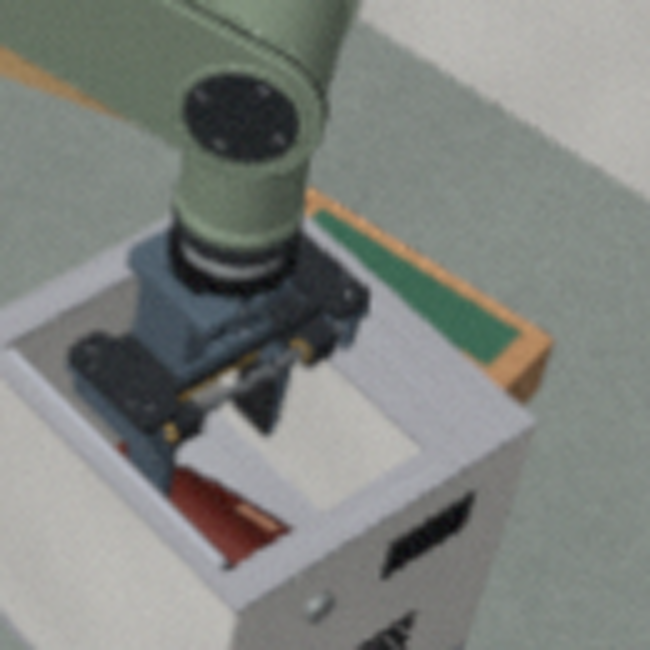

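```bash
cat > look.py <<'E'
from box import *
def look():
  for n in ("scene","top"):
    p,d=optics.grab_frame(n)
    X=cloud(n,d); hsv=cv2.cvtColor(p,cv2.COLOR_RGB2HSV)
    m=((hsv[...,1]>90)&((hsv[...,0]<12)|(hsv[...,0]>165)))
    Q=X-BC; B=np.stack([Q@u,Q@v,Q[...,2]],-1)
    k=m&(abs(B[...,0])<118)&(abs(B[...,1])<128)&(B[...,2]<235)
    k=cv2.erode(k.astype(np.uint8),np.ones((3,3),np.uint8))
    for v_,u_ in np.argwhere(k)[::3]: 
        b=B[v_,u_]; print(n,(u_,v_),b.round(0),"rhinge",round(float(np.hypot(b[0]+105,238-b[2]))))
    if n=="scene": crop("s",p,355,185,415,240,12,"pics/lk.png")
E
python3 -c "from look import *;look()"
```

```text
scene (np.int64(376), np.int64(215)) [-13.  29. 123.] rhinge 147
scene (np.int64(375), np.int64(217)) [-24.  21. 129.] rhinge 136
scene (np.int64(378), np.int64(217)) [-14.  17. 126.] rhinge 144
scene (np.int64(375), np.int64(218)) [-21.  23. 120.] rhinge 145
scene (np.int64(378), np.int64(218)) [-19.  12. 129.] rhinge 138
scene (np.int64(381), np.int64(218)) [ -6.  12. 120.] rhinge 154
scene (np.int64(377), np.int64(219)) [-22.  13. 126.] rhinge 139
scene (np.int64(380), np.int64(219)) [-15.   7. 126.] rhinge 144
scene (np.int64(383), np.int64(219)) [24. 29. 76.] rhinge 207
scene (np.int64(379), np.int64(220)) [-23.   3. 131.] rhinge 135
scene (np.int64(382), np.int64(220)) [-12.   0. 127.] rhinge 145
scene (np.int64(385), np.int64(220)) [24. 19. 79.] rhinge 205
scene (np.int64(380), np.int64(221)) [-19.   1. 125.] rhinge 142
scene (np.int64(383), np.int64(221)) [-10.  -3. 123.] rhinge 149
scene (np.int64(386), np.int64(221)) [20. 11. 85.] rhinge 198
scene (np.int64(380), np.int64(222)) [-21.  -1. 124.] rhinge 142
scene (np.int64(383), np.int64(222)) [-12.  -5. 122.] rhinge 149
scen
[... 2647 characters left out ...]
 np.int64(248)) [19. 44. 66.] rhinge 212
top (np.int64(235), np.int64(248)) [ 8. 44. 76.] rhinge 198
top (np.int64(227), np.int64(249)) [37. 48. 46.] rhinge 239
top (np.int64(230), np.int64(249)) [28. 46. 46.] rhinge 234
top (np.int64(233), np.int64(249)) [16. 46. 64.] rhinge 212
top (np.int64(227), np.int64(250)) [37. 50. 43.] rhinge 242
top (np.int64(230), np.int64(250)) [27. 49. 47.] rhinge 232
top (np.int64(226), np.int64(251)) [39. 54. 46.] rhinge 240
top (np.int64(229), np.int64(251)) [29. 53. 49.] rhinge 232
top (np.int64(227), np.int64(252)) [35. 57. 46.] rhinge 238
top (np.int64(225), np.int64(253)) [40. 61. 53.] rhinge 235
top (np.int64(225), np.int64(254)) [41. 63. 41.] rhinge 246
```

View pics/lk.png

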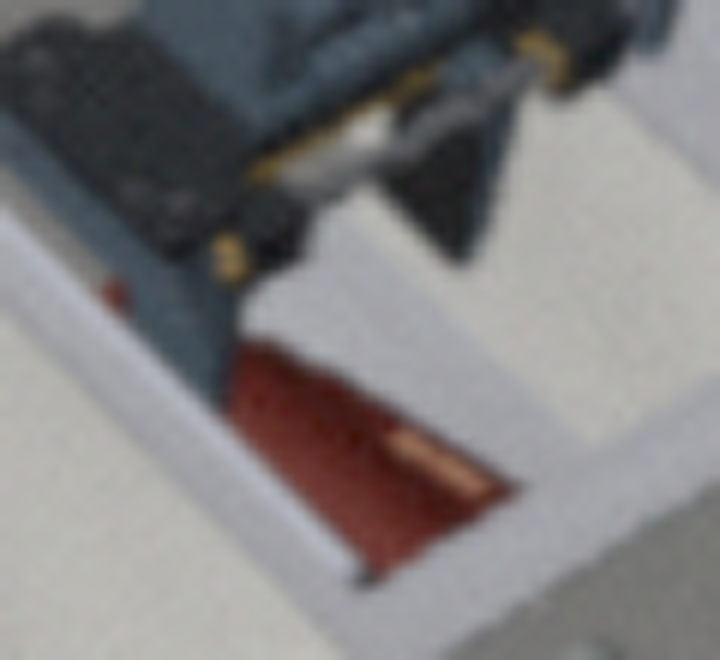

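The fifth sausage lies on the pile with its top at z ≈ 125 mm. Its points are 135 to 157 mm from the hinge, outside the flap's 127 mm arc, so the flap should pass it. I'll retreat slowly.

```bash
python3 -m creep '[{"translation":[0,0,0.4],"delta_rot":[0,0,0]},{"translation":[0,0,0.5],"delta_rot":[0,0,0]},{"translation":[0,0,0.6],"delta_rot":[0,0,0]},{"translation":[0,0,0.8],"delta_rot":[0,0,0]},{"translation":[0,0,0.8],"delta_rot":[0,0,0]}]'
python3 -m creep '[{"translation":[0,0,1],"delta_rot":[0,0,0]},{"translation":[0,0,1],"delta_rot":[0,0,0]},{"translation":[0,0,1],"delta_rot":[0,0,0]},{"translation":[0,0,1],"delta_rot":[0,0,0]},{"translation":[0,0,1],"delta_rot":[0,0,0]}]'
python3 - <<'E'
from box import *
toolbox()
p,d=optics.grab_frame("scene"); crop("s",p,340,120,470,250,5,"pics/b19.png")
E
```

```text
time_s: 46.55
ee_pos: [526.6, 297.2, 209.0]
ee_rot: [66.7, 89.2, 57.7]
force: [1.5, 15.3, 3.2]
gripper_width: 77.6
time_s: 46.97
ee_pos: [525.8, 293.2, 259.9]
ee_rot: [31.8, 89.6, 23.0]
force: [-0.2, 0.0, 0.2]
gripper_width: 77.6
box-frame: TCP [-12.   16.4 259.9] tips L [-64.2  16.1 245.7] R [ 40.4  16.5 246.1] | width 77.6 f [-0.2  0.   0.2] t 46.97
```

View pics/b19.png

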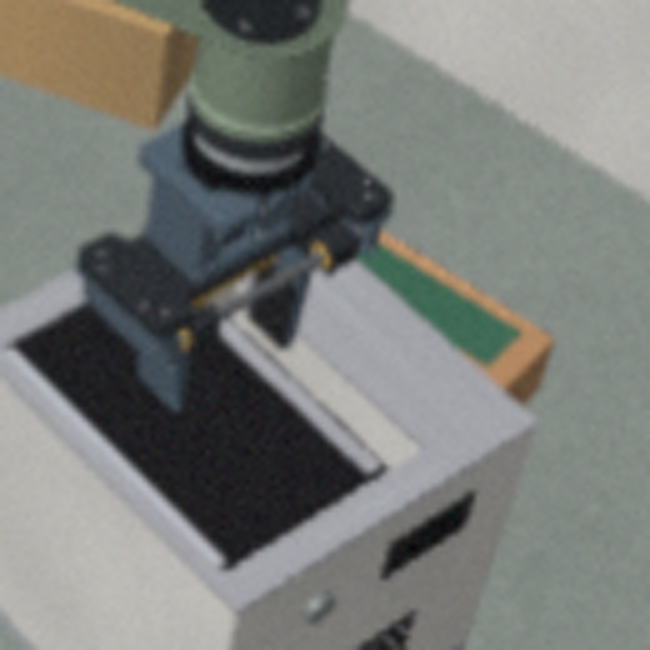

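The flap has shut under the fingers. I'll clear the area and make the final checks.

```bash
python3 -m creep '[{"translation":[0,0,2],"delta_rot":[0,0,0]},{"translation":[-0.5,0,4],"delta_rot":[0,0,0]},{"translation":[-1,-1,4],"delta_rot":[0,0,0]},{"translation":[-2,-2,2],"delta_rot":[0,0,0]},{"translation":[-2.5,-2.5,0],"delta_rot":[0,0,0]}]'
python3 -m creep '[{"translation":[-2.5,-3,0],"delta_rot":[0,0,0]},{"translation":[-2.5,-3,0],"delta_rot":[0,0,0]},{"translation":[-2,-3,0],"delta_rot":[0,0,0]},{"translation":[-1,-2,0],"delta_rot":[0,0,0]},{"translation":[0,0,0],"delta_rot":[0,0,0]}]'
python3 - <<'E'
from meas import *
measure()
from box import *
toolbox()
for n in("scene","top"):
    p=np.load(n+"Lp.npy"); cv2.imwrite(f"pics/fin_{n}.png",p[:,:,::-1])
X=cloud("scene",np.load("sceneLd.npy")); Q=X-BC; B=np.stack([Q@u,Q@v,Q[...,2]],-1)
k=(B[...,0]>-95)&(B[...,0]<15)&(abs(B[...,1])<90)&(B[...,2]>150)&(B[...,2]<260)
A=np.c_[B[k][:,0]+105,np.ones(k.sum())]; print("flap slope",np.linalg.lstsq(A,B[k][:,2],rcond=None)[0],k.sum())
for n,(x,y,z) in {"jar":(733,-49,100),"spool":(752,44,60)}.items():pass
E
```

```text
time_s: 47.43
ee_pos: [466.3, 236.7, 379.6]
ee_rot: [14.5, 89.5, 5.6]
force: [-0.4, -0.2, -0.2]
gripper_width: 77.5
time_s: 47.85
ee_pos: [381.8, 123.0, 376.0]
ee_rot: [-80.7, 89.8, -89.8]
force: [0.3, 0.2, 0.5]
gripper_width: 77.4
scanner [ 493.6 -406. ] [160.3  58.6] 5.2
box-frame: TCP [-199.6  129.5  375.8] tips L [-251.8  129.4  361.9] R [-147.4  129.5  361.7] | width 77.4 f [ 0.7  0.9 -0.6] t 47.95
flap slope [2.46622139e-03 2.40712592e+02] 1693
```

View pics/fin_scene.png

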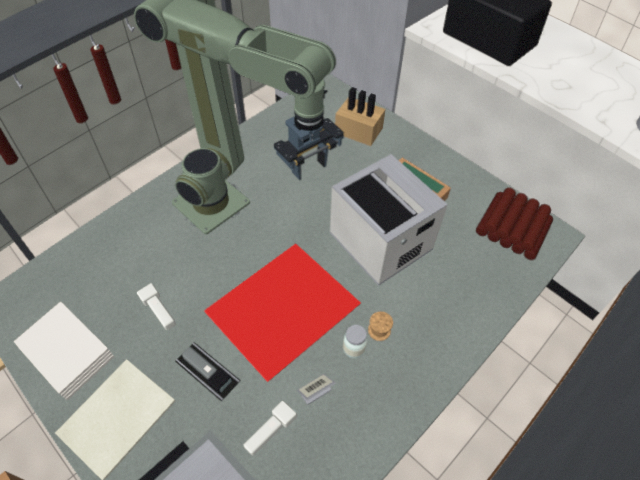

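View pics/fin_top.png

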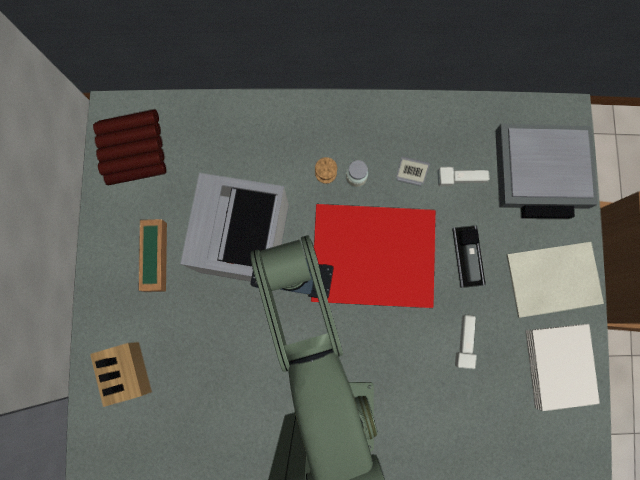

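The board is empty, the flap slope is 0.002 rad, and the scanner is at (493.6,-406) with yaw 5.2°. The jar, spool and carton are at the same pixels as at the start, and the gripper is clear. Handing in.

```bash
python3 - <<'E'
from workcell import env, readout
s=readout.state(); print(s["time_s"], s["qvel"].round(2))
print(env.job_done())
E
```

```text
47.95 [ 1.33  1.94 -1.39  0.45 -0.34  0.11]
the job is handed in; nothing more can be done
None
```

I handed the job in at about 48 s. No limit was reported, but the hand-in gives no verdict.

- **Scan:** I picked the scanner off its rest and aimed it at the ticket. The arm's own position readings put the ticket middle 94 mm from the window, less than 1 mm off centre and about 3° from square. I held it there for about 1.6 s. The forearm blocked both cameras at that pose, so I could not confirm the aim in a picture.
- **Scanner back on its rest:** The last picture puts it about 1.5 mm from the rest's centre and about 1° off its length. My automatic yaw readings varied between 4° and 6.3°. One read 11.4°, probably because the arm partly hid the scanner.
- **Sausages:** Five were on the board and all five went through the hatch; the board is empty. The last one rests on the pile with its top about 125 mm above the table, just clear of the flap's swing. I could not see inside after the flap closed.
- **Flap:** It is shut, measuring 0.002 rad.
- **Bystanders:** The jar, spool and carton appear in the same places in the pictures as at the start; I did not measure them again. The look-alike scanners and the separate sausage pile were not touched.

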